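Fetch the tub from behind the jars and weigh it

TASK

First clear all three brown jars from the stock board, standing them in the white side tray, and only then take the red-lidded tub from behind them and stand it fully on the balance pan. With the tub on the pan, put the jars back on the board, each standing wholly on the mat of its own cap's colour (they may not be standing that way at the start). Knock nothing over and leave the orange timer, the beaker and the steel spatula on the bench alone.

Things in the scene. Friction and masses are not known exactly. Their poses are not given: they have to be found in the camera images.
- jar_blue_mid (a point): Straight-sided brown glass jar with a white paper band and a blue screw cap, 48 mm diameter, 90 mm tall, about 0.2 kg; the point is at its centre, half-way up (45 mm above its foot), z up. Body and cap have the same diameter. The cap is the top 26 mm; best gripped at the cap, about 20 mm above this point, so that the gripper stays above the neighbouring jars
- jar_green_mid (a point): Straight-sided brown glass jar with a white paper band and a green screw cap, 48 mm diameter, 90 mm tall, about 0.2 kg; the point is at its centre, half-way up (45 mm above its foot), z up. Body and cap have the same diameter. The cap is the top 26 mm; best gripped at the cap, about 20 mm above this point, so that the gripper stays above the neighbouring jars
- jar_yellow_mid (a point): Straight-sided brown glass jar with a white paper band and a yellow screw cap, 48 mm diameter, 90 mm tall, about 0.2 kg; the point is at its centre, half-way up (45 mm above its foot), z up. Body and cap have the same diameter. The cap is the top 26 mm; best gripped at the cap, about 20 mm above this point, so that the gripper stays above the neighbouring jars
- mat_blue: Round blue mat, 74 mm diameter, 3 mm thick, fixed on the grey stock board; origin at the centre of its underside (top face 3 mm above it), z up. The three mats lie in one straight row, centres 95 mm apart, and the row runs along the mats' own y axis; their x axis points from the row towards the strip of board behind it where the tub stands. The mats' order in the row varies, and at the start any jar may stand on any mat
- mat_green: Round green mat, 74 mm diameter, 3 mm thick, fixed on the grey stock board; origin at the centre of its underside (top face 3 mm above it), z up. The three mats lie in one straight row, centres 95 mm apart, and the row runs along the mats' own y axis; their x axis points from the row towards the strip of board behind it where the tub stands. The mats' order in the row varies, and at the start any jar may stand on any mat
- mat_yellow: Round yellow mat, 74 mm diameter, 3 mm thick, fixed on the grey stock board; origin at the centre of its underside (top face 3 mm above it), z up. The three mats lie in one straight row, centres 95 mm apart, and the row runs along the mats' own y axis; their x axis points from the row towards the strip of board behind it where the tub stands. The mats' order in the row varies, and at the start any jar may stand on any mat
- tub_mid (a point): Small squat white plastic tub with a red lid, 52 mm diameter over the lid (the body below it is 50 mm), 44 mm tall, about 0.1 kg, close behind the row of jars on the stock board (10 to 20 mm clear of them); the point is at its centre, half-way up (22 mm above its foot), z up
- pan (a point): Round steel weighing pan of the light grey laboratory balance, 82 mm diameter; the point is at the centre of its top face, which is 70 mm above the bench and about 12 mm above the balance's case; z up. The balance is fixed
- tray: Shallow white rectangular side tray, empty at the start, 280 mm along its x axis, 130 mm along its y axis, rim 14 mm high, wall and floor 4 mm thick; origin at the centre of its underside. Fixed. Holds the three jars side by side along its x axis

How it is judged:
By the outcome, as a careful person would: the job done as asked, in the order asked, and still so for the second after the job is handed in, with the robot touching nothing.
It also fails if it takes over 144 s, if anything falls off the work surface, if the arm or the gripper's body presses on something with over 40 N, if the wrist force passes 120 N, or if a joint passes its speed limit or range.

ROBOT

A 6-joint arm with a two-finger parallel gripper is mounted at the origin on the work surface. World frame = base frame: x ahead of the robot, y to its left, z up, the work surface at z = 0. Lengths are in mm, angles in rad, forces in N, time in s.
With the tool pointing down it reaches from about 275 to 750 mm from the base axis. Payload 10.2 kg.
Tool frame: the origin (TCP) lies on the centre line of the jaws, within the pads' length; the fingertips stand 8 mm ahead of it and the grasp point (between the pads) lies 11 mm behind it; x points along the fingers, y is the direction in which the jaws open and shut, and the axes are right-handed (so a half turn about x gives the same grasp; the last joint's range is limited). The gripper opens to 85 mm and grips with 20 to 120 N. Pads are 22 mm wide; open, the fingers measure 114 mm over their backs; the gripper's body (76 mm by 85 mm) begins 54 mm behind the grasp point. The pads swing forward as they close: fully open they stand 13 mm farther back than shut.
Start: joints at [-1.379, 0.313, 1.498, -0, 1.331, -0.223], TCP at [211.567, -480.49, 239.294] pointing down, gripper open.
Joint ranges: [-2.94, 2.94], [-0.97, 2.17], [0.19, 2.56], [-1.23, 4.37], [0.02, 3.11], [-2.88, 2.88]. Speed limits (rad/s): [2.39, 2.39, 3.01, 3.14, 3.14, 3.14].

INTERFACE

Orientations are given as a unit quaternion [w, x, y, z].
In Python, from rig import ctrl, vision, workorder gives the robot as it stands. The module is installed in compiled form; this text tells all that it offers.
- The arm moves only by the shell command python3 -m jog 'ROWS' [OPENING] [FORCE]. ROWS is JSON, a list that holds one entry, the list of rows, each a list of 6 numbers: the shift along the tool's x, y, z in m, then the turn, a rotation vector about the tool's x, y, z in rad. A call has 1 to 12 rows; each row shifts and turns the commanded pose from where the row before left it, along the tool's axes as they then stand; what a row does not reach is not made up. A row lasts 1/8 s, in which the tool goes at most 62.5 mm and 10.7 degrees, less where a joint would pass 70% of its speed; a pose out of reach is approached as far as the arm can. A call is refused whole if a number of a shift passes 0.0625 or a number of a turn 0.188, either way. A call with a gripper value outside its range is refused whole. OPENING is the closure in counts, from 0 (fully open) to 255 (shut), set as the call begins (- or left out, the last holds). The fingers move at their own pace and stop on an object; FORCE is the grip in N (left out, the last holds). Time passes only in rows, so rows that do not move let the fingers close. It gives the time, the measured TCP pose, the force and the opening at its end, in the units of the state.
- ctrl.sense(): the state, without advancing time (a new reading comes with each control period).
- vision.capture(name): name is "scene" or "top" or "wrist"; returns a dict with "image" (480x640x3 uint8, red, green, blue), "mtx" (3x3 intrinsics, pixels), "k1" (the pictures are not rectified: a ray, as slopes to the right and down, at radius r is drawn at 1 + k1 r^2 times it, then the intrinsics apply), "R" (3x3) and "t" (3): a world point X has camera coordinates R X + t; the wrist camera has in their place "hand_eye" (4x4, takes a point from camera to tool coordinates, whose origin is the TCP and whose axes are the tool frame's). Camera axes: x right, y down, z forward; pixel columns grow to the right and rows downward; lengths in mm; the calibration is good to about 2 mm. A picture is of the moment at which its call begins: read the wrist's pose just before it. There is no depth.
- workorder.finish_job(): hands the job in, once; it reports no verdict.
The state is a dict: "time_s": time; "joints": joint angles; "dq": joint speeds; "tau": joint torques, N m; "eef_pos": TCP position; "ee_rot": TCP orientation; "force": force on the tool from outside, world axes, zero at the start; "wrist_torque": the same for the moment, N m; "grip_width": opening from 0.0 (shut) to 1.0 (fully open).
Only numpy, scipy, OpenCV 4.12 (cv2) and the standard library are available. Lean on these libraries where they do the work, as an engineer would, in place of code of your own. Each camera call takes 0.05 s, during which the arm holds its last target.

## Working session

There is one attempt and no reset: what is moved stays moved. The work goes in short steps, Python scripts to look and compute and a shell command to move; the robot and the scene stay as the last step left them, time stands still between calls to the robot, and variables do not carry over. Pictures are saved under pics/ and viewed, and the job is handed in when it is done.

```bash
mkdir -p pics; ls; cat > h.py <<'E'
import numpy as np, cv2
from rig import ctrl, vision, workorder
def cap(name,fn=None):
    s=ctrl.sense(); c=vision.capture(name)
    if name=="wrist":
        # world->camera
        from scipy.spatial.transform import Rotation as Ro
        q=s["ee_rot"]; T=np.eye(4); T[:3,:3]=Ro.from_quat([q[1],q[2],q[3],q[0]]).as_matrix(); T[:3,3]=s["eef_pos"]
        W=np.linalg.inv(T@np.array(c["hand_eye"])); c["R"]=W[:3,:3]; c["t"]=W[:3,3]
    if fn: cv2.imwrite("pics/"+fn,cv2.cvtColor(c["image"],cv2.COLOR_RGB2BGR))
    return c
def ray(c,uv):
    K=np.array(c["mtx"]); k=c["k1"]
    d=np.array([(uv[0]-K[0,2])/K[0,0],(uv[1]-K[1,2])/K[1,1]]); x=d.copy()
    for _ in range(30): x=d/(1+k*(x@x))
    R=np.array(c["R"]);t=np.array(c["t"]).ravel()
    return -R.T@t, R.T@np.array([x[0],x[1],1.])
def onz(c,uv,z):
    o,d=ray(c,uv); return o+d*(z-o[2])/d[2]
def proj(c,X):
    p=np.array(c["R"])@np.array(X,float)+np.array(c["t"]).ravel(); s=p[:2]/p[2]; s=s*(1+c["k1"]*(s@s)); K=np.array(c["mtx"])
    return np.array([K[0,0]*s[0]+K[0,2],K[1,1]*s[1]+K[1,2]])
E
python3 - <<'E'
from h import *
s=ctrl.sense();print(s)
for n in("scene","top","wrist"):
    c=cap(n,n+"0.png");print(n,c["mtx"],c["k1"],-np.array(c["R"]).T@np.array(c["t"]).ravel())
E
```

```text
pics
{'time_s': 0.0, 'joints': array([-1.37937122e+00,  3.13470657e-01,  1.49843920e+00, -1.18208413e-05,
        1.33102740e+00, -2.23412223e-01]), 'dq': array([-0.00182698, -0.00016013, -0.00039981, -0.00131708, -0.00073276,
       -0.00013475]), 'tau': array([-8.63926634e-04, -4.12272084e+01, -2.59747374e+01, -2.17188344e-04,
        4.13221103e-03, -1.71148531e-05]), 'eef_pos': array([ 211.52730093, -480.2232984 ,  238.72371201]), 'ee_rot': array([ 0.14514329,  0.69195367,  0.14609407, -0.69194658]), 'force': array([ 0.84381287, -0.09971644,  0.53957581]), 'wrist_torque': array([ 0.0409337 , -0.02400498,  0.02344171]), 'grip_width': 0.9992781347999824}
scene [[601.71840302   0.         326.01887605]
 [  0.         601.71840302 236.49215521]
 [  0.           0.           1.        ]] -0.1456891525559858 [1046.29799493  767.46981822  823.53344387]
top [[540.88048957   0.         325.4716216 ]
 [  0.         540.88048957 234.11872772]
 [  0.           0.           1.        ]] -0.08549181982716342 [ 3.68662504e+02 -3.21746871e-01  9.52466076e+02]
wrist [[349.6581974    0.         322.03618631]
 [  0.         349.6581974  236.47861738]
 [  0.           0.           1.        ]] -0.062384175717434105 [ 277.55405737 -451.54312609  372.80884231]
```

View pics/scene0.png

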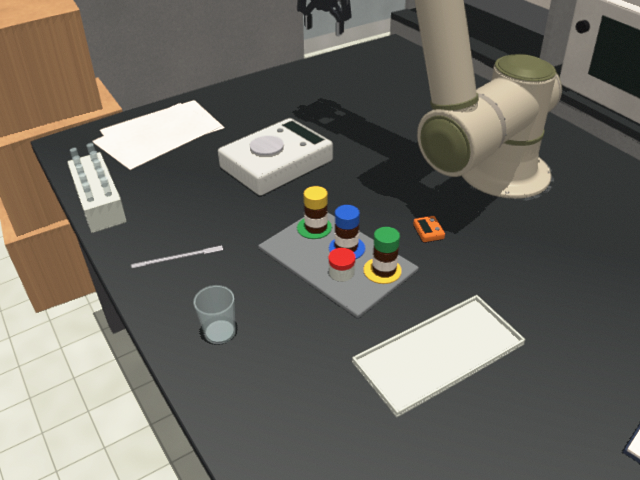

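View pics/top0.png

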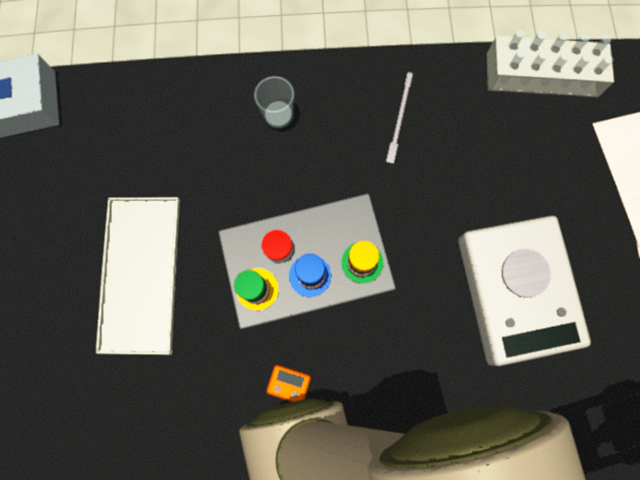

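View pics/wrist0.png

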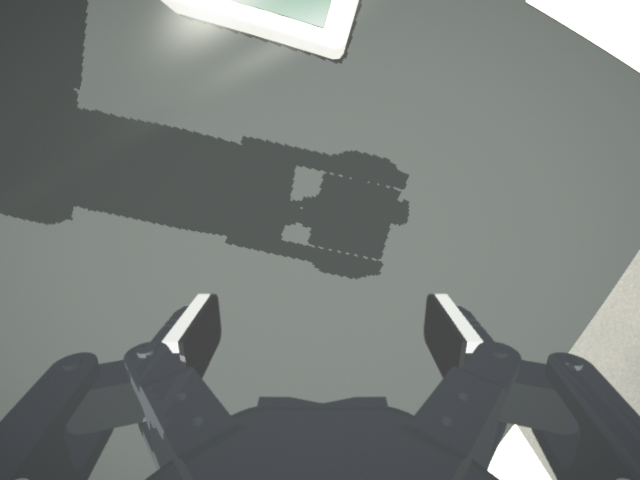

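```bash
python3 - <<'E'
from h import *
a=cv2.imread("pics/top0.png");b=cv2.imread("pics/scene0.png")
x=cv2.resize(a[185:335,210:405],None,fx=4,fy=4,interpolation=cv2.INTER_CUBIC)
y=cv2.resize(b[175:320,255:425],None,fx=4,fy=4,interpolation=cv2.INTER_CUBIC)
cv2.imwrite("pics/z1.png",x);cv2.imwrite("pics/z2.png",y)
E
```

```text
(no output)
```

View pics/z1.png

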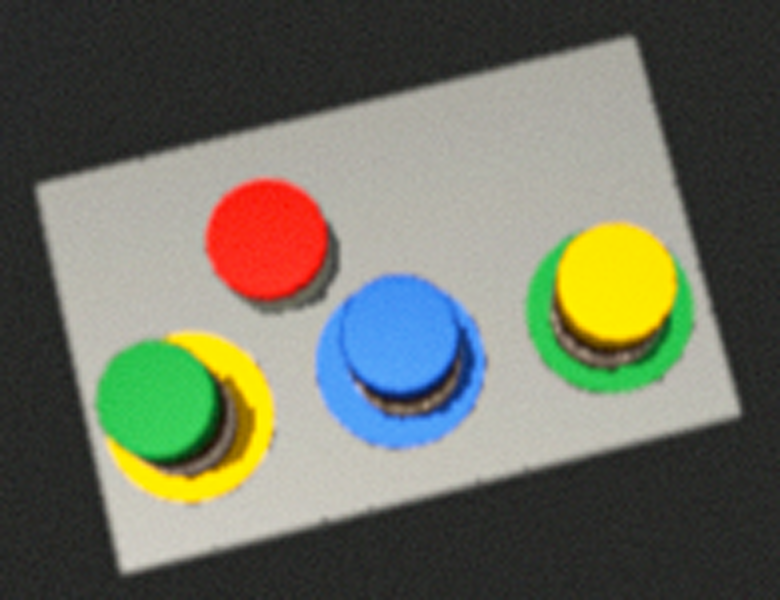

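View pics/z2.png

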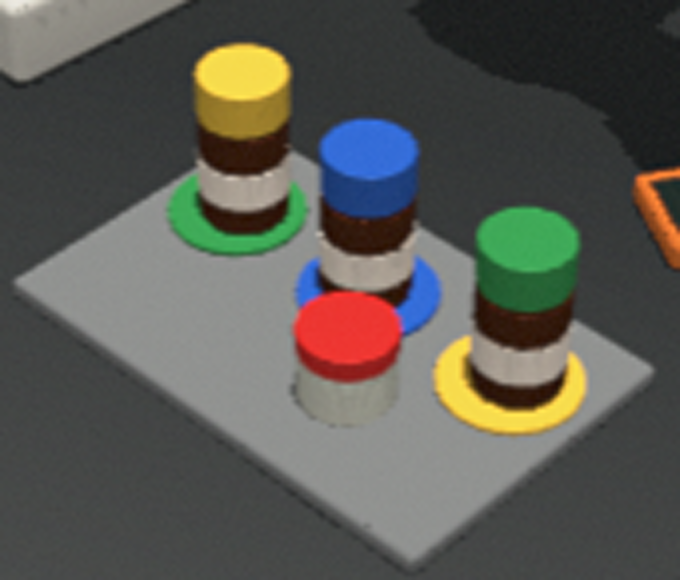

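```bash
cat > m.py <<'E'
from h import *
t=cap("top");s=cap("scene")
T=dict(green=(158,400),blue=(400,335),yellow=(616,282),red=(267,240))
S=dict(green=(528,238),blue=(369,150),yellow=(243,74),red=(348,328))
f=lambda p,ox,oy:((p[0]+.5)/4-.5+ox,(p[1]+.5)/4-.5+oy)
def tri(a,b):
    o1,d1=ray(t,a);o2,d2=ray(s,b)
    A=np.array([d1,-d2]).T; k=np.linalg.lstsq(A,o2-o1,rcond=None)[0]
    return (o1+k[0]*d1+o2+k[1]*d2)/2, np.linalg.norm(o1+k[0]*d1-o2-k[1]*d2)
for k in T:
    p,g=tri(f(T[k],210,185),f(S[k],255,175)); print(k,p.round(1),g.round(1), "onz100",onz(t,f(T[k],210,185),100 if k!="red" else 52).round(1))
for k,p,q in(("yel",(190,416),(510,380)),("blue",(402,362),(369,292)),("green",(610,308),(238,208))):
    p3,g=tri(f(p,210,185),f(q,255,175));print("mat",k,onz(t,f(p,210,185),11).round(1),p3.round(1))
for p in((37,185),(633,36),(742,414),(122,574)): print("board",onz(t,f(p,210,185),8).round(1))
for n,p in dict(pan=(526.5,273)).items(): print(n,onz(t,p,70).round(1))
print("pan tri",tri((526.5,273),(266.5,146.5)), onz(s,(266.5,146.5),70))
# tray corners
for p in((107,198),(180,197),(171,354),(97,353)): print("tray top",onz(t,p,14).round(1))
for p in((354,360),(478,297),(524,341),(398,412)): print("tray sc",onz(s,p,14).round(1))
E
python3 m.py
```

```text
green [475.3 117.7 101.9] 1.3 onz100 [476.1 117.5 100. ]
blue [496.6  20.7 101. ] 0.7 onz100 [497.   20.5 100. ]
yellow [513.1 -66.3 101.5] 1.0 onz100 [513.7 -66.8 100. ]
red [547.7  76.3  51.7] 0.5 onz100 [547.9  76.1  52. ]
mat yel [479.5 116.   11. ] [478.9 116.4  11.8]
mat blue [498.4  22.3  11. ] [497.5  23.1  11.2]
mat green [517.4 -70.3  11. ] [516.5 -69.6  13. ]
board [587.2 182.3   8. ]
board [642.  -89.3   8. ]
board [ 467.9 -125.2    8. ]
board [412.8 147.8   8. ]
pan [ 473.8 -338.1   70. ]
pan tri (array([ 474.29238002, -341.38190255,   59.38837061]), np.float64(2.0683434759989914)) [ 481.72765809 -324.9043791    70.        ]
tray top [658.7 387.2  14. ]
tray top [652.7 251.6  14. ]
tray top [374.1 267.1  14. ]
tray top [380.9 397.4  14. ]
tray sc [655.8 266.5  14. ]
tray sc [377.8 280.4  14. ]
tray sc [387.2 405.   14. ]
tray sc [659.7 388.9  14. ]
```

```bash
python3 - <<'E'
from h import *
from scipy.spatial.transform import Rotation as Ro
t=cap("top");s=cap("scene")
q=ctrl.sense()["ee_rot"];print("tool axes cols\n",Ro.from_quat([q[1],q[2],q[3],q[0]]).as_matrix().round(3))
def mask(c,box,lo):
    g=c["image"].min(2); m=np.zeros_like(g); x0,y0,x1,y1=box; m[y0:y1,x0:x1]=(g[y0:y1,x0:x1]>lo)*255; return m
for c,n,b in((t,"top",(80,180,200,370)),(s,"scene",(340,285,535,420))):
    cs,_=cv2.findContours(mask(c,b,110),cv2.RETR_EXTERNAL,cv2.CHAIN_APPROX_NONE)
    k=max(cs,key=cv2.contourArea); h=cv2.convexHull(k); 
    ap=cv2.approxPolyDP(h,6,True)[:,0]
    print(n,[(tuple(map(int,p)),onz(c,p,14)[:2].round(1)) for p in ap])
    w=np.array([onz(c,p,14)[:2] for p in k[:,0]],np.float32); print(cv2.minAreaRect(w))
# mats/pan color stats
print(t["image"][273,526],t["image"][230,500],s["image"][146,266],s["image"][146,235])
a=cv2.imread("pics/scene0.png");b=cv2.imread("pics/top0.png")
cv2.imwrite("pics/z3.png",np.hstack([cv2.resize(a[110:200,210:340],(520,360)),cv2.resize(b[205:375,450:600],(318,360))]))
E
```

```text
tool axes cols
 [[-0.     0.403 -0.915]
 [ 0.    -0.915 -0.403]
 [-1.    -0.    -0.   ]]
top [((177, 197), array([653. , 257.1])), ((171, 352), array([377.5, 267.1])), ((97, 353), array([380.9, 397.4])), ((108, 198), array([658.6, 385.3]))]
((517.016357421875, 326.8636474609375), (133.72225952148438, 280.41876220703125), 87.04142761230469)
scene [((524, 338), array([382. , 400.3])), ((397, 416), array([665.6, 393.8])), ((352, 361), array([659.8, 266.3])), ((475, 295), array([378.7, 273.3]))]
((521.069580078125, 333.77606201171875), (137.0413055419922, 286.54034423828125), 87.0071792602539)
[220 208 208] [244 241 229] [212 205 206] [238 236 228]
```

View pics/z3.png

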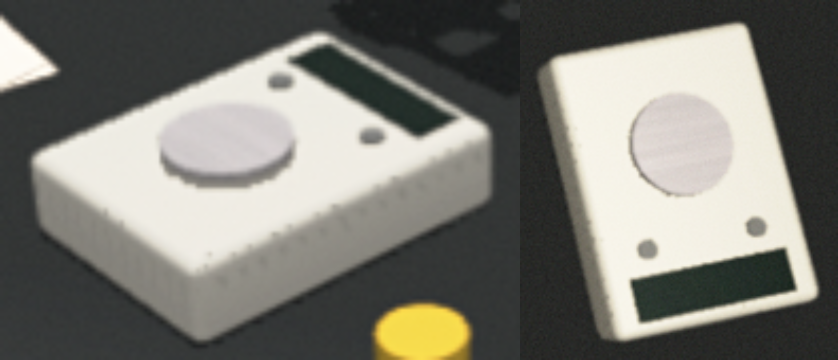

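```bash
cat > go.py <<'E'
import sys
from h import *
from scipy.spatial.transform import Rotation as Ro
s=ctrl.sense();q=s["ee_rot"];R=Ro.from_quat([q[1],q[2],q[3],q[0]]).as_matrix();p=s["eef_pos"]
print("t",round(s["time_s"],2),"p",p.round(1),"grip",round(s["grip_width"],3),"F",s["force"].round(1),"yaw y",np.degrees(np.arctan2(R[1,1],R[0,1])).round(1),"tilt",R[:,0].round(3),"j",s["joints"].round(2))
i=1
while i+3<=len(sys.argv):
    x=np.array(list(map(float,sys.argv[i:i+3]))); d=R.T@(x-p); print("to",x,"tool shift mm",d.round(1),"len",np.linalg.norm(d).round(0)); p=x; i+=3
E
python3 -m jog '[[[0,0,0,-0.175,0,0],[0,0,0,-0.175,0,0],[0,0,0,-0.175,0,0],[0,0,0,0,0,0],[0,0,0,0,0,0]]]' 0; python3 go.py 450 0 239
```

```text
time_s: 0.98
eef_pos: [211.6, -480.5, 239.3]
ee_rot: [0.319, 0.631, 0.319, -0.631]
force: [0.1, 0.4, -0.0]
grip_width: 0.999
t 0.97 p [ 211.6 -480.5  239.3] grip 0.999 F [ 0.1  0.4 -0. ] yaw y -36.3 tilt [-0.  0. -1.] j [-1.38  0.31  1.5  -0.    1.33 -0.75]
to [450.   0. 239.] tool shift mm [ 3.000e-01 -9.270e+01 -5.283e+02] len 536.0
```

```bash
python3 -m jog '[[[0,-0.008,-0.044,0,0,0],[0,-0.008,-0.044,0,0,0],[0,-0.008,-0.044,0,0,0],[0,-0.008,-0.044,0,0,0],[0,-0.008,-0.044,0,0,0],[0,-0.008,-0.044,0,0,0],[0,-0.008,-0.044,0,0,0],[0,-0.008,-0.044,0,0,0],[0,-0.008,-0.044,0,0,0],[0,-0.008,-0.044,0,0,0],[0,-0.007,-0.044,0,0,0],[0,-0.007,-0.044,0,0,0]]]'; python3 -m jog '[[[0,0,0,0,0,0],[0,0,0,0,0,0]]]'
python3 - <<'E'
from h import *
cap("wrist","w1.png")
E
python3 go.py 495 21.5 239
```

```text
time_s: 2.48
eef_pos: [447.7, 2.7, 239.4]
ee_rot: [0.319, 0.631, 0.319, -0.631]
force: [-0.0, -0.6, 0.6]
grip_width: 0.999
time_s: 2.72
eef_pos: [447.0, 1.0, 239.2]
ee_rot: [-0.32, -0.631, -0.32, 0.631]
force: [0.4, 0.0, -0.6]
grip_width: 0.998
t 2.77 p [446.9   0.7 239.3] grip 0.998 F [-1.7 -0.   0.1] yaw y -36.3 tilt [-0. -0. -1.] j [-0.26  0.14  1.72 -0.    1.29  0.37]
to [495.   21.5 239. ] tool shift mm [  0.3  26.5 -45.2] len 52.0
```

View pics/w1.png

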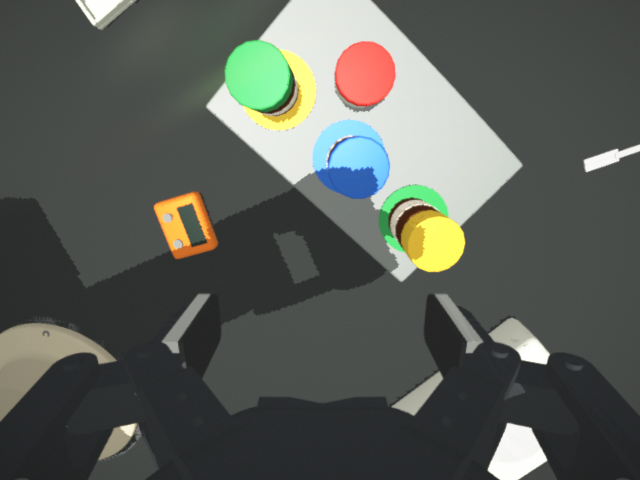

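Wrist view: green cap at (258,76), blue (358,166), yellow (434,239), red lid (365,73). Mats: yellow about (280,90), blue (348,155), green (414,219).

```bash
python3 - <<'E'
from h import *
c=cap("wrist")
for n,p,z in(("green",(259,76),101),("blue",(358,166),101),("yellow",(434,239),101),("red",(365,73),52),("mY",(280,90),11),("mB",(348,155),11),("mG",(414,219),11)): print(n,onz(c,p,z).round(1))
E
python3 go.py 496 21.5 239
```

```text
green [477.9 119.  101. ]
blue [498.7  23.4 101. ]
yellow [515.6 -61.7 101. ]
red [550.2  78.2  52. ]
mY [482.4 116.8  11. ]
mB [499.7  26.8  11. ]
mG [518.3 -69.4  11. ]
t 2.83 p [446.9   0.5 239.4] grip 1.0 F [ 0.2 -0.2 -0.5] yaw y -36.3 tilt [ 0. -0. -1.] j [-0.26  0.14  1.72 -0.    1.29  0.37]
to [496.   21.5 239. ] tool shift mm [  0.4  27.1 -46. ] len 53.0
```

```bash
python3 go.py 476.5 118 160 476.5 118 65 476.5 118 190 608 324 190 608 324 60
```

```text
t 2.83 p [446.9   0.5 239.4] grip 1.0 F [ 0.2 -0.2 -0.5] yaw y -36.3 tilt [ 0. -0. -1.] j [-0.26  0.14  1.72 -0.    1.29  0.37]
to [476.5 118.  160. ] tool shift mm [  79.3  -45.7 -112.2] len 145.0
to [476.5 118.   65. ] tool shift mm [95. -0. -0.] len 95.0
to [476.5 118.  190. ] tool shift mm [-125.    0.    0.] len 125.0
to [608. 324. 190.] tool shift mm [  -0.   -15.9 -243.9] len 244.0
to [608. 324.  60.] tool shift mm [130.  -0.  -0.] len 130.0
```

```bash
python3 -m jog '[[[0,-0.011,-0.028,0,0,0],[0,-0.011,-0.028,0,0,0],[0.02,-0.012,-0.028,0,0,0],[0.03,-0.012,-0.028,0,0,0],[0.029,0,0,0,0,0],[0.015,0,0,0,0,0],[0,0,0,0,0,0],[0,0,0,0,0,0]]]'
python3 - <<'E'
from h import *
c=cap("wrist","w2.png")
E
python3 go.py 476.5 118 65
```

```text
time_s: 3.82
eef_pos: [476.7, 118.4, 146.4]
ee_rot: [0.32, 0.631, 0.32, -0.63]
force: [-0.3, -0.3, 0.1]
grip_width: 1.003
t 3.88 p [476.7 118.5 146.4] grip 1.0 F [ 0.9 -0.6  0.3] yaw y -36.2 tilt [ 0.002  0.    -1.   ] j [0.   0.34 1.73 0.   1.08 0.64]
to [476.5 118.   65. ] tool shift mm [81.4 -0.   0.6] len 81.0
```

View pics/w2.png

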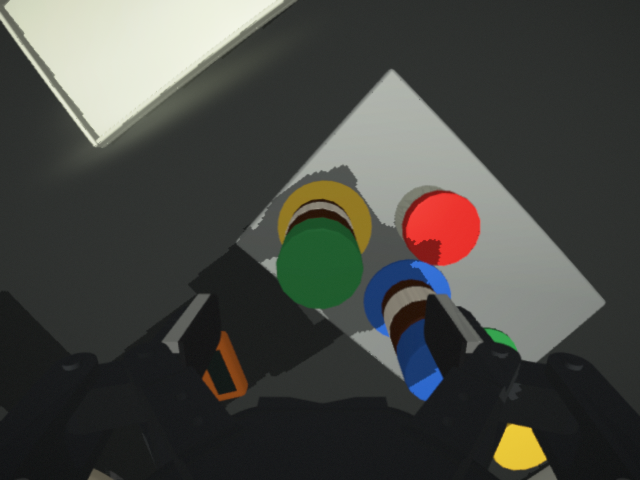

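Green cap at (320,264), midway between the pads (x≈321); blue is only visually behind the right finger (computed gap >30 mm). Descending.

```bash
python3 -c "
from h import *
print(onz(cap('wrist'),(320,264),101).round(1))"
python3 -m jog '[[[0.025,0,0,0,0,0],[0.025,0,0,0,0,0],[0.02,0,0,0,0,0],[0.011,0,0,0,0,0],[0,0,0,0,0,0]]]'; python3 -m jog '[[[0,0,0,0,0,0],[0,0,0,0,0,0],[0,0,0,0,0,0],[0,0,0,0,0,0],[0,0,0,0,0,0],[0,0,0,0,0,0],[0,0,0,0,0,0],[0,0,0,0,0,0]]]' 255 40
```

```text
[478.7 121.9 101. ]
time_s: 4.55
eef_pos: [476.1, 118.8, 64.4]
ee_rot: [-0.32, -0.63, -0.32, 0.631]
force: [0.9, -0.5, -0.2]
grip_width: 1.003
time_s: 5.55
eef_pos: [476.4, 119.0, 65.0]
ee_rot: [0.32, 0.631, 0.32, -0.63]
force: [-2.3, 0.6, 6.5]
grip_width: 0.556
```

```bash
python3 -m jog '[[[-0.015,0,0,0,0,0],[-0.03,0,0,0,0,0],[-0.04,0,0,0,0,0],[-0.04,0,0,0,0,0],[0,-0.002,-0.03,0,0,0],[0,-0.003,-0.04,0,0,0],[0,-0.003,-0.045,0,0,0],[0,-0.003,-0.045,0,0,0],[0,-0.003,-0.045,0,0,0],[0,-0.002,-0.039,0,0,0],[0,0,0,0,0,0],[0,0,0,0,0,0]]]'
python3 go.py 608 324 190 608 324 60
python3 -c "
from h import *
cap('wrist','w3.png');cap('scene','s3.png')"
```

```text
time_s: 7.05
eef_pos: [606.8, 324.9, 189.5]
ee_rot: [-0.32, -0.63, -0.32, 0.631]
force: [-0.3, 0.5, -1.7]
grip_width: 0.554
t 7.05 p [606.8 324.9 189.5] grip 0.554 F [-0.3  0.5 -1.7] yaw y -36.2 tilt [-0.001 -0.    -1.   ] j [ 0.32  0.72  0.99 -0.    1.43  0.95]
to [608. 324. 190.] tool shift mm [-0.5  1.5  0. ] len 2.0
to [608. 324.  60.] tool shift mm [ 1.3e+02  0.0e+00 -1.0e-01] len 130.0
```

View pics/w3.png

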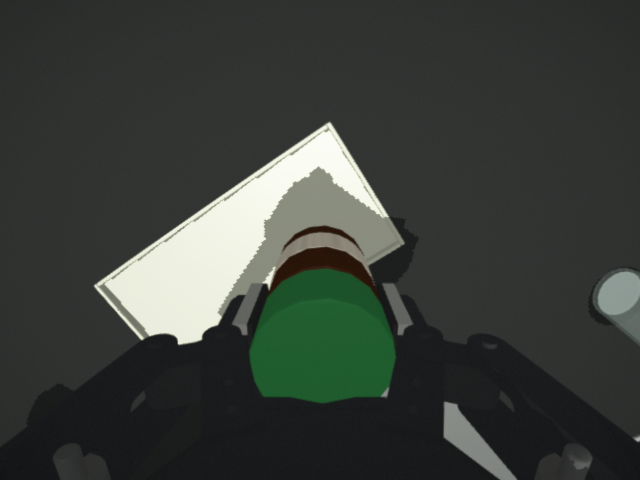

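View pics/s3.png

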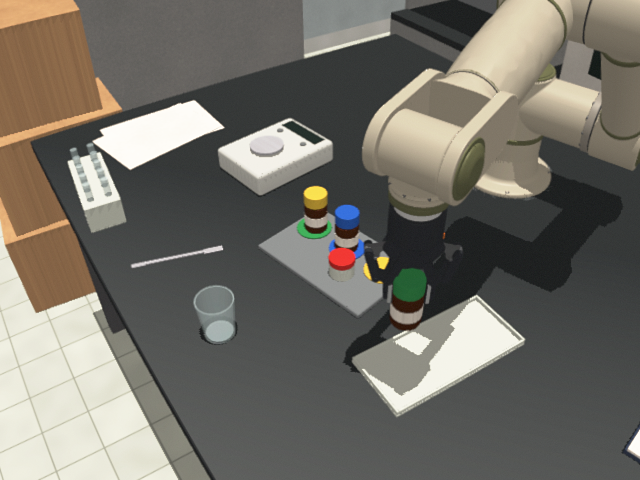

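```bash
python3 -c "
from h import *
c=cap('wrist')
for p in((330,123),(403,241),(96,286)): print(onz(c,p,14).round(1))"
```

```text
[661.4 386.1  14. ]
[654.8 261.2  14. ]
[385.5 400.5  14. ]
```

```bash
python3 -m jog '[[[0.03,0,0,0,0,0],[0.04,0,0,0,0,0],[0.03,0,0,0,0,0],[0.015,0,0,0,0,0],[0.008,0,0,0,0,0],[0.004,0,0,0,0,0],[0.002,0,0,0,0,0],[0,0,0,0,0,0],[0,0,0,0,0,0]]]'; python3 go.py
```

```text
time_s: 8.32
eef_pos: [607.3, 325.4, 60.7]
ee_rot: [0.32, 0.631, 0.32, -0.63]
force: [-0.2, 0.7, -1.8]
grip_width: 0.552
t 8.32 p [607.3 325.4  60.7] grip 0.552 F [-0.2  0.7 -1.8] yaw y -36.2 tilt [ 0.001  0.    -1.   ] j [0.32 0.84 1.12 0.   1.18 0.95]
```

```bash
python3 -m jog '[[[0.001,0,0,0,0,0],[0.001,0,0,0,0,0],[0,0,0,0,0,0]]]';python3 -m jog '[[[0.001,0,0,0,0,0],[0,0,0,0,0,0]]]'
```

```text
time_s: 8.7
eef_pos: [607.1, 325.3, 58.2]
ee_rot: [-0.32, -0.63, -0.32, 0.631]
force: [0.2, -0.6, -2.0]
grip_width: 0.557
time_s: 8.95
eef_pos: [607.1, 325.3, 57.2]
ee_rot: [-0.32, -0.63, -0.32, 0.631]
force: [-1.4, 0.4, -1.9]
grip_width: 0.551
```

```bash
python3 -m jog '[[[0.001,0,0,0,0,0],[0,0,0,0,0,0]]]';python3 -m jog '[[[0.001,0,0,0,0,0],[0,0,0,0,0,0]]]'
```

```text
time_s: 9.2
eef_pos: [607.1, 325.3, 56.2]
ee_rot: [-0.32, -0.63, -0.32, 0.631]
force: [-0.1, -0.3, -2.3]
grip_width: 0.551
time_s: 9.45
eef_pos: [607.1, 325.3, 55.2]
ee_rot: [-0.32, -0.63, -0.32, 0.631]
force: [0.5, 0.6, -1.5]
grip_width: 0.549
```

```bash
python3 -m jog '[[[0.001,0,0,0,0,0],[0,0,0,0,0,0]]]'; python3 -c "
from h import *
c=cap('scene');im=cv2.cvtColor(c['image'],cv2.COLOR_RGB2BGR)
cv2.imwrite('pics/s4.png',cv2.resize(im[260:420,330:530],(800,640))[:600])
c=cap('wrist','w4.png')"
```

```text
time_s: 9.7
eef_pos: [607.1, 325.3, 54.3]
ee_rot: [0.32, 0.63, 0.32, -0.63]
force: [0.7, 0.4, -1.9]
grip_width: 0.55
```

View pics/s4.png

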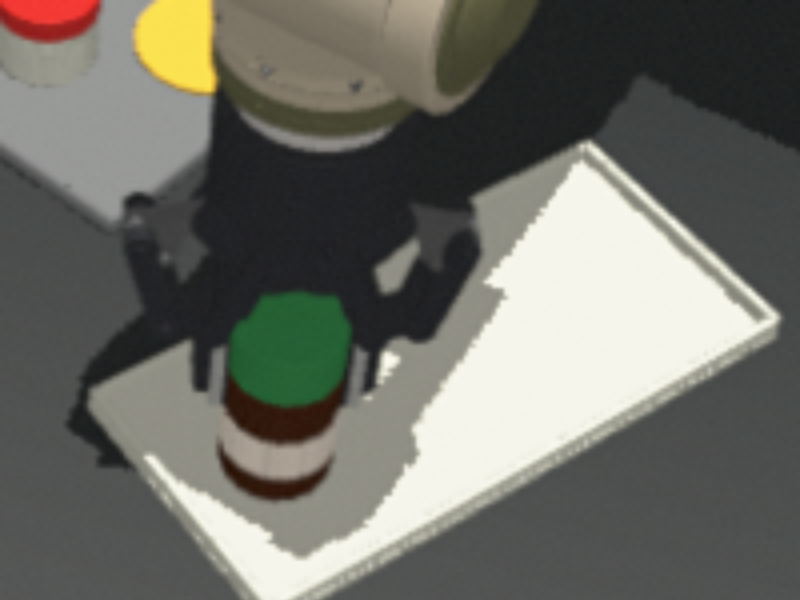

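View pics/w4.png

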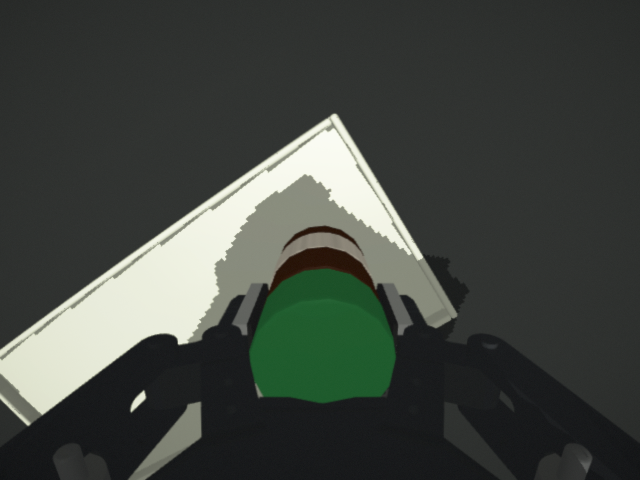

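```bash
python3 -c "
from h import *
c=cap('scene')
f=lambda p:((np.array(p)-[330,260])*4).round(0)
for x,y in((607,325),(609,328)):
  for z in(4,7,10,68,71,94,97): print(x,y,z,f(proj(c,(x,y,z))))
w=cap('wrist')
for X in((607,325,94),(607,325,4),(609,328,94)): print(proj(w,X).round(0))
"
```

```text
607 325 4 [272. 453.]
607 325 7 [273. 449.]
607 325 10 [273. 444.]
607 325 68 [284. 356.]
607 325 71 [285. 351.]
607 325 94 [289. 314.]
607 325 97 [290. 309.]
609 328 4 [273. 460.]
609 328 7 [273. 456.]
609 328 10 [274. 451.]
609 328 68 [285. 363.]
609 328 71 [286. 358.]
609 328 94 [290. 321.]
609 328 97 [291. 316.]
[321. 371.]
[321. 268.]
[320. 361.]
```

```bash
for i in 1 2; do python3 -m jog '[[[0.001,0,0,0,0,0],[0,0,0,0,0,0]]]'|grep -E "eef_pos|force"; done
```

```text
eef_pos: [607.2, 325.4, 54.1]
force: [-2.3, -0.9, 5.2]
eef_pos: [607.3, 325.6, 54.1]
force: [-5.0, -1.5, 10.8]
```

```bash
python3 -m jog '[[[-0.001,0,0,0,0,0],[-0.0005,0,0,0,0,0],[0,0,0,0,0,0]]]'|grep -E "eef_pos|force";python3 -m jog '[[[0,0,0,0,0,0],[0,0,0,0,0,0],[0,0,0,0,0,0],[0,0,0,0,0,0],[0,0,0,0,0,0],[0,0,0,0,0,0]]]' 0; python3 go.py 607.3 325.5 190 497 21.5 190 497 21.5 68
```

```text
eef_pos: [607.3, 325.5, 54.1]
force: [-2.6, 0.2, 5.1]
time_s: 11.52
eef_pos: [607.1, 325.3, 53.8]
ee_rot: [-0.32, -0.63, -0.32, 0.63]
force: [-0.5, 0.2, -0.2]
grip_width: 1.002
t 11.53 p [607.1 325.3  53.8] grip 1.002 F [-0.5  0.2 -0.2] yaw y -36.2 tilt [-0. -0. -1.] j [ 0.32  0.85  1.13 -0.    1.17  0.95]
to [607.3 325.5 190. ] tool shift mm [-136.2    0.    -0.3] len 136.0
to [497.   21.5 190. ] tool shift mm [  0.   90.3 310.5] len 323.0
to [497.   21.5  68. ] tool shift mm [122.   0.  -0.] len 122.0
```

```bash
python3 -m jog '[[[-0.016,0,0,0,0,0],[-0.04,0,0,0,0,0],[-0.04,0,0,0,0,0],[-0.04,0,0,0,0,0],[0,0.011,0.039,0,0,0],[0,0.011,0.039,0,0,0],[0,0.011,0.039,0,0,0],[0,0.011,0.039,0,0,0],[0,0.011,0.039,0,0,0],[0,0.011,0.039,0,0,0],[0,0.012,0.038,0,0,0],[0,0.012,0.038,0,0,0]]]'|grep eef_pos;  python3 -m jog '[[[0,0,0,0,0,0],[0,0,0,0,0,0]]]'|grep eef_pos; python3 -c "
from h import *
cap('wrist','w5.png')
cap('top','t5.png')"; python3 go.py 497.5 22 68
```

```text
eef_pos: [496.6, 20.8, 191.1]
eef_pos: [497.2, 22.3, 190.6]
t 13.38 p [497.2  22.7 190.1] grip 1.001 F [ 0.2  0.1 -0.5] yaw y -36.1 tilt [ 0.001  0.    -1.   ] j [-0.19  0.3   1.65  0.    1.19  0.44]
to [497.5  22.   68. ] tool shift mm [122.1   0.6   0.4] len 122.0
```

View pics/w5.png

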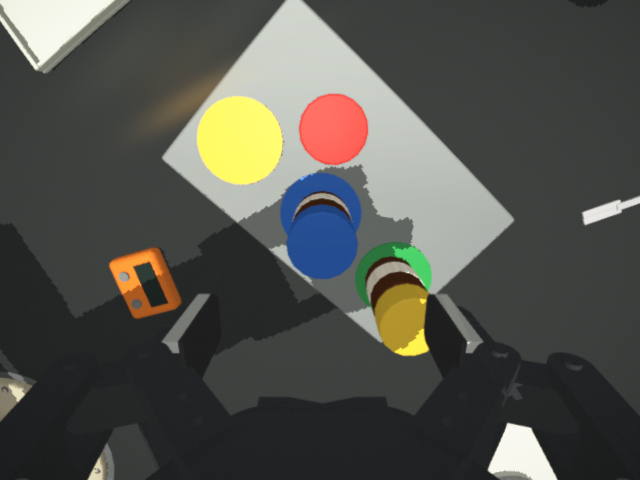

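View pics/t5.png

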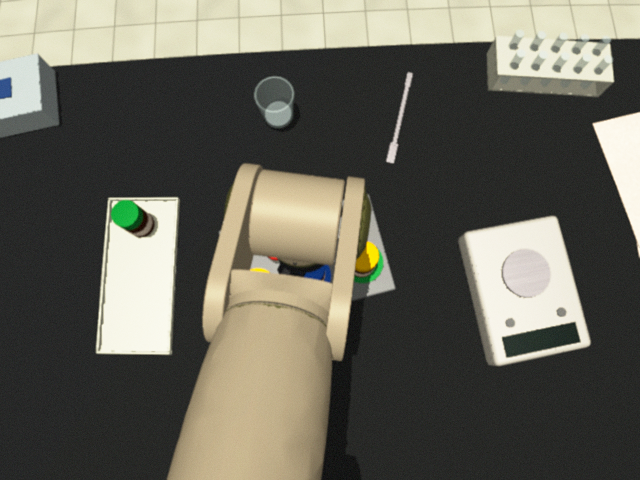

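Green stands in the tray; wrist: blue cap (322,243) centred, yellow mat a full disc at (240,140).

```bash
python3 -c "
from h import *
c=cap('wrist')
for n,p,z in(('mY',(240,140),15),('red',(334,129),58),('blue',(322,243),105),('mB',(321,213),15),('mG',(394,281),15)): print(n,onz(c,p,z).round(1))
"
python3 -m jog '[[[0.04,0,0,0,0,0],[0.04,0,0,0,0,0],[0.025,0,0,0,0,0],[0.012,0,0,0,0,0],[0.004,0,0,0,0,0],[0,0,0,0,0,0],[0,0,0,0,0,0]]]'; python3 -m jog '[[[0,0,0,0,0,0],[0,0,0,0,0,0],[0,0,0,0,0,0],[0,0,0,0,0,0],[0,0,0,0,0,0],[0,0,0,0,0,0],[0,0,0,0,0,0],[0,0,0,0,0,0]]]' 255 40
python3 go.py 497.5 22 190 518 330 190 518 330 60
```

```text
mY [481.1 118.8  15. ]
red [549.8  78.7  58. ]
blue [499.8  25.2 105. ]
mB [499.4  26.   15. ]
mG [516.7 -69.1  15. ]
time_s: 14.3
eef_pos: [497.4, 21.9, 69.6]
ee_rot: [0.321, 0.631, 0.32, -0.63]
force: [0.1, 0.9, 0.9]
grip_width: 0.995
time_s: 15.3
eef_pos: [497.0, 21.9, 69.2]
ee_rot: [0.32, 0.631, 0.32, -0.63]
force: [-1.8, 0.5, 5.8]
grip_width: 0.556
t 15.3 p [497.   21.9  69.2] grip 0.556 F [-1.8  0.5  5.8] yaw y -36.2 tilt [ 0. -0. -1.] j [-0.19  0.46  1.78  0.    0.9   0.44]
to [497.5  22.  190. ] tool shift mm [-120.8    0.4   -0.4] len 121.0
to [518. 330. 190.] tool shift mm [  -0.  -165.1 -260.8] len 309.0
to [518. 330.  60.] tool shift mm [130.  -0.   0.] len 130.0
```

```bash
python3 -m jog '[[[-0.015,0,0,0,0,0],[-0.035,0,0,0,0,0],[-0.035,0,0,0,0,0],[-0.035,0,0,0,0,0],[0,-0.015,-0.024,0,0,0],[0,-0.022,-0.034,0,0,0],[0,-0.022,-0.034,0,0,0],[0,-0.022,-0.034,0,0,0],[0,-0.022,-0.034,0,0,0],[0,-0.022,-0.034,0,0,0],[0,-0.022,-0.034,0,0,0],[0,-0.018,-0.032,0,0,0]]]'|grep eef_pos;  python3 -m jog '[[[0,0,0,0,0,0],[0,0,0,0,0,0]]]'|grep eef_pos;python3 go.py 518 330 190 518 330 60
```

```text
eef_pos: [516.8, 330.6, 189.4]
eef_pos: [516.9, 328.7, 189.0]
t 17.05 p [516.9 328.7 189. ] grip 0.55 F [-0.8  0.5 -2.1] yaw y -36.2 tilt [-0. -0. -1.] j [ 0.38  0.55  1.29 -0.    1.31  1.01]
to [518. 330. 190.] tool shift mm [-1.   0.1 -1.6] len 2.0
to [518. 330.  60.] tool shift mm [ 1.3e+02  0.0e+00 -1.0e-01] len 130.0
```

```bash
python3 -m jog '[[[0.03,0,0,0,0,0],[0.04,0,0,0,0,0],[0.03,0,0,0,0,0],[0.015,0,0,0,0,0],[0.01,0,0,0,0,0],[0.004,0,0,0,0,0],[0,0,0,0,0,0],[0,0,0,0,0,0]]]' | grep -E "eef_pos|force"; for i in 1 2; do python3 -m jog '[[[0.001,0,0,0,0,0],[0,0,0,0,0,0]]]'| grep -E "eef_pos|force"; done
```

```text
eef_pos: [517.4, 329.4, 60.5]
force: [-0.3, 0.6, -1.0]
eef_pos: [517.1, 329.2, 58.9]
force: [0.1, 0.1, -1.7]
eef_pos: [517.2, 329.3, 58.2]
force: [-1.6, -0.5, 2.8]
```

Contact as predicted. Release.

```bash
python3 -m jog '[[[0,0,0,0,0,0],[0,0,0,0,0,0],[0,0,0,0,0,0],[0,0,0,0,0,0],[0,0,0,0,0,0],[0,0,0,0,0,0]]]' 0|grep -E "eef_pos|grip"; python3 go.py 517 329.5 190 514.5 -65 190
```

```text
eef_pos: [517.1, 329.2, 57.8]
grip_width: 1.001
t 19.3 p [517.1 329.2  57.8] grip 1.001 F [-0.1 -0.2  0.9] yaw y -36.2 tilt [ 0. -0. -1.] j [ 0.38  0.69  1.41 -0.    1.04  1.01]
to [517.  329.5 190. ] tool shift mm [-132.2   -0.2   -0.2] len 132.0
to [514.5 -65.  190. ] tool shift mm [  0.  230.7 320. ] len 395.0
```

```bash
python3 -m jog '[[[-0.016,0,0,0,0,0],[-0.038,0,0,0,0,0],[-0.039,0,0,0,0,0],[-0.039,0,0,0,0,0],[0,0.018,0.026,0,0,0],[0,0.031,0.042,0,0,0],[0,0.031,0.042,0,0,0],[0,0.031,0.042,0,0,0],[0,0.031,0.042,0,0,0],[0,0.031,0.042,0,0,0],[0,0.031,0.042,0,0,0],[0,0.026,0.042,0,0,0]]]'|grep eef_pos;  python3 -m jog '[[[0,0,0,0,0,0],[0,0,0,0,0,0]]]'|grep eef_pos; python3 -c "
from h import *
cap('wrist','w6.png')"; python3 go.py 514.5 -65 68
```

```text
eef_pos: [514.0, -66.7, 191.1]
eef_pos: [514.1, -64.5, 190.5]
t 21.1 p [514.1 -64.  190.4] grip 1.0 F [-1.2 -0.6 -0. ] yaw y -36.1 tilt [ 0.001  0.    -1.   ] j [-0.35  0.34  1.59  0.    1.21  0.28]
to [514.5 -65.   68. ] tool shift mm [122.4   0.9   0.6] len 122.0
```

View pics/w6.png

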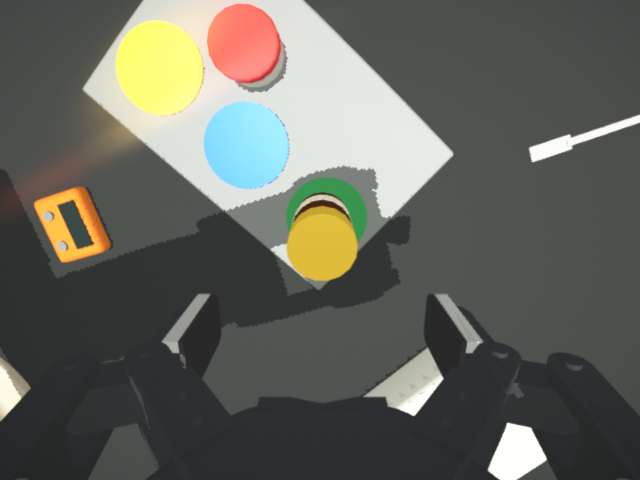

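Yellow cap at (322,243), centred; yellow mat (160,68) and blue mat (247,145) are bare.

```bash
python3 -c "
from h import *
c=cap('wrist')
for n,p,z in(('mY',(160,68),15),('mB',(247,145),15),('red',(244,43),58),('yel',(322,243),105)): print(n,onz(c,p,z).round(1))
"
python3 -m jog '[[[0.04,0,0,0,0,0],[0.04,0,0,0,0,0],[0.025,0,0,0,0,0],[0.012,0,0,0,0,0],[0.004,0,0,0,0,0],[0,0,0,0,0,0],[0,0,0,0,0,0]]]'|grep -E "eef_pos|force"; python3 -m jog '[[[0,0,0,0,0,0],[0,0,0,0,0,0],[0,0,0,0,0,0],[0,0,0,0,0,0],[0,0,0,0,0,0],[0,0,0,0,0,0],[0,0,0,0,0,0],[0,0,0,0,0,0]]]' 255 40
python3 go.py 514 -65 190 429 334 190 429 334 60
```

```text
mY [481.4 117.6  15. ]
mB [500.3  25.3  15. ]
red [550.3  76.5  58. ]
yel [516.7 -61.5 105. ]
eef_pos: [514.4, -65.0, 69.6]
force: [-0.5, 0.0, -0.3]
time_s: 23.02
eef_pos: [514.1, -64.9, 69.1]
ee_rot: [0.32, 0.631, 0.32, -0.63]
force: [-2.0, 1.4, 5.9]
grip_width: 0.549
t 23.02 p [514.1 -64.9  69.1] grip 0.549 F [-2.   1.4  5.9] yaw y -36.2 tilt [ 0. -0. -1.] j [-0.35  0.5   1.72  0.    0.93  0.28]
to [514. -65. 190.] tool shift mm [-1.209e+02  0.000e+00  1.000e-01] len 121.0
to [429. 334. 190.] tool shift mm [-1.00e-01 -3.04e+02 -2.72e+02] len 408.0
to [429. 334.  60.] tool shift mm [130.  -0.   0.] len 130.0
```

```bash
python3 -m jog '[[[-0.015,0,0,0,0,0],[-0.035,0,0,0,0,0],[-0.035,0,0,0,0,0],[-0.035,0,0,0,0,0],[0,-0.024,-0.022,0,0,0],[0,-0.04,-0.036,0,0,0],[0,-0.04,-0.036,0,0,0],[0,-0.04,-0.036,0,0,0],[0,-0.04,-0.036,0,0,0],[0,-0.04,-0.036,0,0,0],[0,-0.04,-0.036,0,0,0],[0,-0.04,-0.034,0,0,0]]]'|grep eef_pos;  python3 -m jog '[[[0,0,0,0,0,0],[0,0,0,0,0,0]]]'|grep eef_pos;python3 go.py 429 334 190 429 334 60
```

```text
eef_pos: [428.3, 335.8, 189.4]
eef_pos: [429.0, 333.7, 189.0]
t 24.77 p [429.  333.7 189. ] grip 0.553 F [-0.5  0.2 -2.2] yaw y -36.1 tilt [ 0. -0. -1.] j [ 0.45  0.4   1.52 -0.    1.23  1.08]
to [429. 334. 190.] tool shift mm [-1.  -0.2 -0.2] len 1.0
to [429. 334.  60.] tool shift mm [130.  -0.  -0.] len 130.0
```

```bash
python3 -m jog '[[[0.03,0,0,0,0,0],[0.04,0,0,0,0,0],[0.03,0,0,0,0,0],[0.015,0,0,0,0,0],[0.01,0,0,0,0,0],[0.004,0,0,0,0,0],[0,0,0,0,0,0],[0,0,0,0,0,0]]]' | grep -E "eef_pos|force"; for i in 1 2; do python3 -m jog '[[[0.001,0,0,0,0,0],[0,0,0,0,0,0]]]'| grep -E "eef_pos|force"; done
```

```text
eef_pos: [429.3, 334.3, 60.5]
force: [-0.3, -0.6, -1.4]
eef_pos: [429.0, 334.1, 58.9]
force: [0.4, 0.7, -1.2]
eef_pos: [429.1, 334.2, 58.2]
force: [-0.9, -0.4, 3.7]
```

```bash
python3 -m jog '[[[0,0,0,0,0,0],[0,0,0,0,0,0],[0,0,0,0,0,0],[0,0,0,0,0,0],[0,0,0,0,0,0],[0,0,0,0,0,0]]]' 0|grep -E "eef_pos|grip"; python3 go.py 429 334 190 549 77 190
```

```text
eef_pos: [429.0, 334.1, 57.8]
grip_width: 1.004
t 27.02 p [429.  334.1  57.8] grip 1.004 F [-0.2 -0.3 -1. ] yaw y -36.2 tilt [ 0.  0. -1.] j [0.45 0.56 1.64 0.   0.94 1.08]
to [429. 334. 190.] tool shift mm [-1.322e+02  1.000e-01  1.000e-01] len 132.0
to [549.  77. 190.] tool shift mm [ -0.  248.5 136.7] len 284.0
```

```bash
python3 -m jog '[[[-0.016,0,0,0,0,0],[-0.038,0,0,0,0,0],[-0.039,0,0,0,0,0],[-0.039,0,0,0,0,0],[0,0.022,0.012,0,0,0],[0,0.036,0.02,0,0,0],[0,0.038,0.021,0,0,0],[0,0.038,0.021,0,0,0],[0,0.038,0.021,0,0,0],[0,0.038,0.021,0,0,0],[0,0.038,0.021,0,0,0],[0,0,0,0,0,0]]]'|grep eef_pos;  python3 -m jog '[[[0,0,0,0,0,0],[0,0,0,0,0,0]]]'|grep eef_pos; python3 -c "
from h import *
cap('wrist','w7.png');cap('scene','s7.png')"; python3 go.py
```

```text
eef_pos: [549.2, 74.9, 190.7]
eef_pos: [548.1, 78.2, 190.2]
t 28.88 p [548.2  78.  190.1] grip 0.997 F [0.7 0.6 1.1] yaw y -36.1 tilt [ 0.  0. -1.] j [-0.07  0.42  1.48  0.    1.24  0.56]
```

View pics/w7.png

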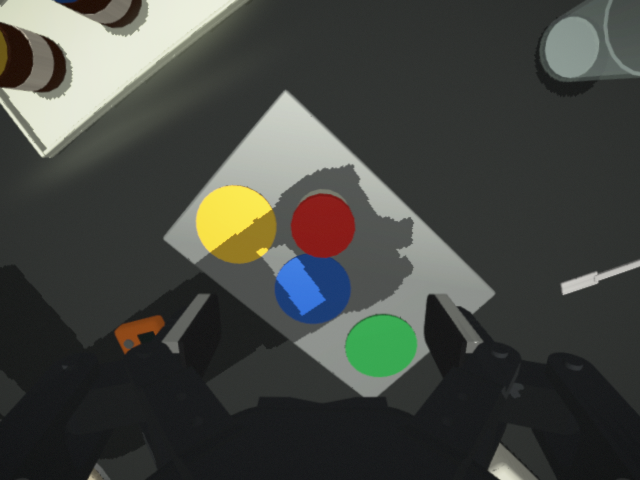

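View pics/s7.png

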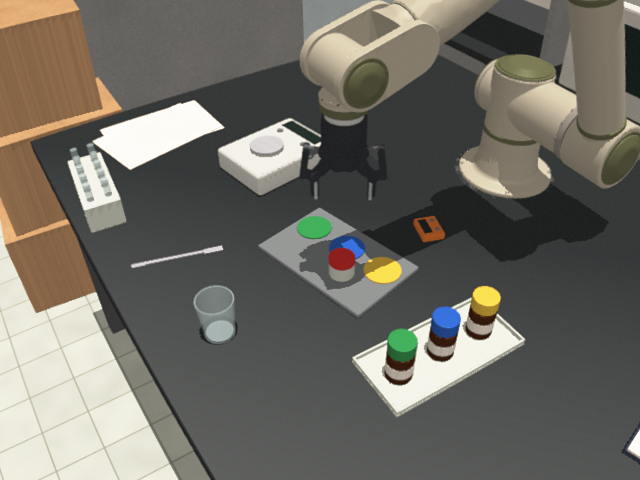

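Three jars stand in the tray (scene (401,357), (443,333), (483,313)); the board holds only the tub, centred between the jaws at (323,226) in the wrist view.

```bash
python3 -c "
from h import *
c=cap('wrist')
M={}
for n,p,z in(('mY',(236,224),15),('mB',(313,288),15),('mG',(381,345),15),('red',(323,226),56)): print(n,onz(c,p,z).round(1))
s=cap('scene')
for n,p,z in(('mY',(383,270),15),('mB',(347,249),15),('mG',(314.5,227.5),15),('jg',(402,341),94),('jb',(446,320),94),('jy',(486,297),94)): print(n,onz(s,p,z).round(1))
"
python3 -m jog '[[[0.04,0,0,0,0,0],[0.04,0,0,0,0,0],[0.04,0,0,0,0,0],[0.025,0,0,0,0,0],[0.012,0,0,0,0,0],[0.004,0,0,0,0,0],[0,0,0,0,0,0],[0,0,0,0,0,0]]]'|grep -E "eef_pos|force"; python3 -m jog '[[[0,0,0,0,0,0],[0,0,0,0,0,0],[0,0,0,0,0,0],[0,0,0,0,0,0],[0,0,0,0,0,0],[0,0,0,0,0,0],[0,0,0,0,0,0],[0,0,0,0,0,0]]]' 255 30
python3 go.py 549 77 190 474 -336 190 
```

```text
mY [481.5 118.9  15. ]
mB [500.6  26.3  15. ]
mG [518.7 -65.8  15. ]
red [550.8  79.1  56. ]
mY [479.8 121.3  15. ]
mB [501.6  31.   15. ]
mG [518.2 -63.9  15. ]
jg [610.7 328.6  94. ]
jb [524.  335.6  94. ]
jy [432.6 336.4  94. ]
eef_pos: [548.9, 77.2, 29.7]
force: [-0.2, -0.5, 0.6]
time_s: 30.98
eef_pos: [548.6, 77.1, 29.3]
ee_rot: [0.32, 0.631, 0.32, -0.63]
force: [-2.5, -0.6, 5.3]
grip_width: 0.599
t 30.98 p [548.6  77.1  29.3] grip 0.599 F [-2.5 -0.6  5.3] yaw y -36.2 tilt [ 0.001 -0.    -1.   ] j [-0.07  0.63  1.63 -0.    0.89  0.56]
to [549.  77. 190.] tool shift mm [-160.7    0.5   -0.2] len 161.0
to [ 474. -336.  190.] tool shift mm [ -0.  183.1 377.7] len 420.0
```

```bash
python3 -m jog '[[[-0.015,0,0,0,0,0],[-0.035,0,0,0,0,0],[-0.035,0,0,0,0,0],[-0.038,0,0,0,0,0],[-0.038,0,0,0,0,0],[0,0.012,0.025,0,0,0],[0,0.018,0.037,0,0,0],[0,0.018,0.037,0,0,0],[0,0.018,0.037,0,0,0],[0,0.018,0.037,0,0,0],[0,0.018,0.037,0,0,0],[0,0,0,0,0,0]]]'|grep -E "eef_pos|grip";python3 go.py  420 -270 190
python3 -c "
from h import *
cap('wrist','w8.png');s=cap('scene'); print(onz(s,(267,145),70))"
```

```text
eef_pos: [506.4, -154.7, 190.3]
grip_width: 0.597
t 32.48 p [ 506.4 -154.7  190.3] grip 0.597 F [ 0.4  0.1 -0.8] yaw y -36.3 tilt [ 0. -0. -1.] j [-0.52  0.37  1.56 -0.    1.22  0.12]
to [ 420. -270.  190.] tool shift mm [  0.3  -1.2 144.1] len 144.0
[ 477.39309205 -330.11019478   70.        ]
```

View pics/w8.png

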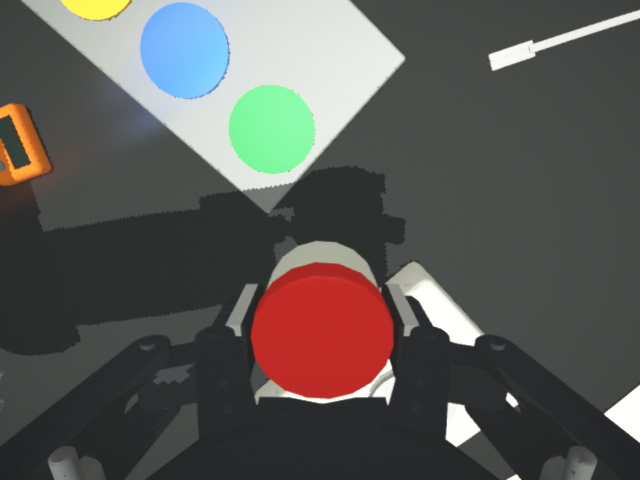

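```bash
python3 -m jog '[[[0,0.014,0.028,0,0,0],[0,0.017,0.035,0,0,0],[0,0.017,0.035,0,0,0],[0,0.017,0.034,0,0,0],[0,0.016,0.033,0,0,0],[0,0,0,0,0,0],[0,0,0,0,0,0]]]'|grep -E "eef_pos|grip";python3 go.py  474 -336 92
python3 -c "
from h import *
cap('wrist','w9.png');cap('top','t9.png');cap('scene','s9.png')"
```

```text
eef_pos: [475.4, -332.3, 189.9]
grip_width: 0.602
t 33.45 p [ 475.4 -332.3  189.9] grip 0.602 F [ 0.   0.6 -1.5] yaw y -36.1 tilt [-0.     0.001 -1.   ] j [-0.81  0.47  1.4   0.    1.27 -0.18]
to [ 474. -336.   92.] tool shift mm [97.9  1.1  3.9] len 98.0
```

View pics/w9.png

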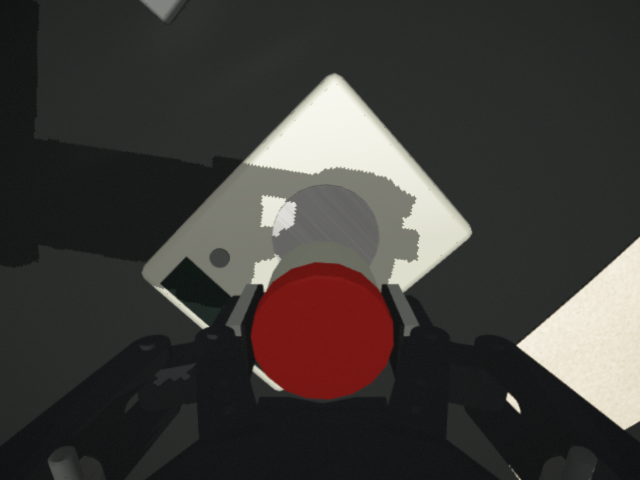

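View pics/t9.png

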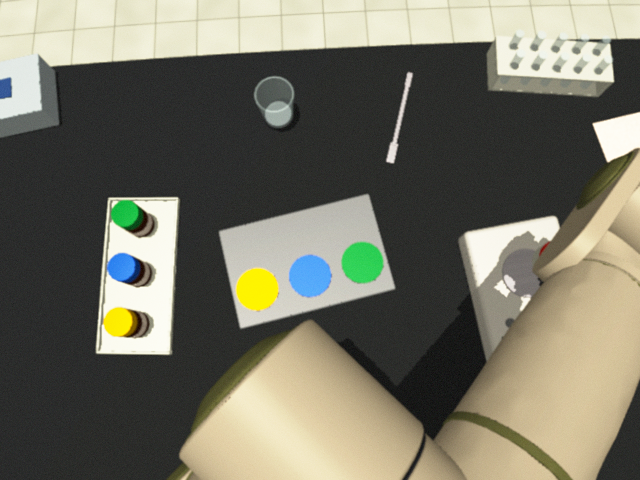

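View pics/s9.png

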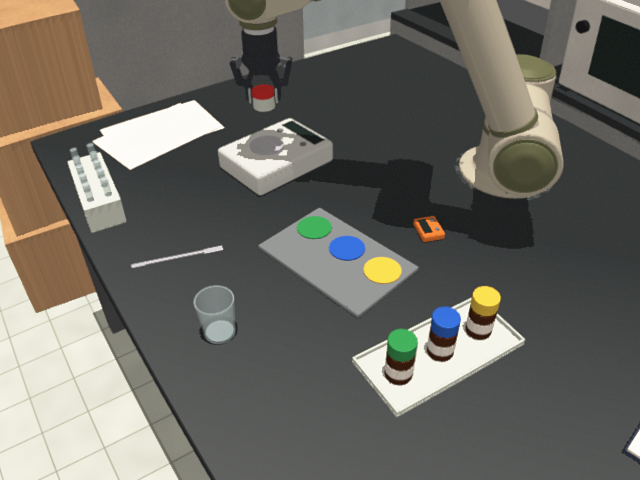

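Wrist: pan disc centred about (325,237), tub above it. Top view now shows all mats and jars free; measuring both.

```bash
python3 -c "
from h import *
w=cap('wrist');t=cap('top');s=cap('scene')
print('pan',onz(w,(325.5,237.5),70).round(1))
for nm,c,box in(('top',t,(215,190,400,330)),('scene',s,(255,205,425,315))):
  h=cv2.cvtColor(c['image'],cv2.COLOR_RGB2HSV)
  for n,lo,hi in(('yellow',20,35),('blue',100,125),('green',50,80)):
    m=cv2.inRange(h,(lo,120,60),(hi,255,255)); k=np.zeros_like(m);x0,y0,x1,y1=box;k[y0:y1,x0:x1]=m[y0:y1,x0:x1]
    M=cv2.moments(k,True); p=(M['m10']/M['m00'],M['m01']/M['m00']); print(nm,n,np.round(p,1),onz(c,p,15).round(1))
for n,p in(('g',(126.5,214)),('b',(122,268)),('y',(118,321))): print(n,onz(t,p,94).round(1))
"
```

```text
pan [ 476.4 -336.7   70. ]
top yellow [256.8 288.9] [478.7 116.1  15. ]
top blue [309.6 275.5] [497.3  23.1  15. ]
top green [362.  262.1] [515.9 -69.7  15. ]
scene yellow [382.  269.9] [481.3 120.   15. ]
scene blue [346.5 247.6] [499.9  27.   15. ]
scene green [313.9 227.1] [518.4 -65.6  15. ]
g [604.4 319.9  94. ]
b [514.1 325.2  94. ]
y [428.9 330.1  94. ]
```

```bash
python3 -m jog '[[[0.02,0.002,0.003,0,0,0],[0.03,0,0,0,0,0],[0.025,0,0,0,0,0],[0.015,0,0,0,0,0],[0.008,0,0,0,0,0],[0,0,0,0,0,0],[0,0,0,0,0,0]]]'|grep -E "eef_pos|grip|force"; for i in 1 2 3; do python3 -m jog '[[[0.001,0,0,0,0,0],[0,0,0,0,0,0]]]'| grep -E "eef_pos|force"; done
```

```text
eef_pos: [475.1, -337.5, 92.7]
force: [-0.5, -0.3, -1.4]
grip_width: 0.595
eef_pos: [474.8, -337.2, 91.0]
force: [0.2, -0.4, -1.3]
eef_pos: [474.8, -337.2, 89.7]
force: [-0.0, 0.3, -0.5]
eef_pos: [474.8, -337.1, 88.7]
force: [-0.0, -0.0, -0.7]
```

```bash
for i in 1 2; do python3 -m jog '[[[0.001,0,0,0,0,0],[0,0,0,0,0,0]]]'| grep -E "eef_pos|force"; done; python3 -c "
from h import *
cap('wrist','w10.png');c=cap('scene');im=cv2.cvtColor(c['image'],cv2.COLOR_RGB2BGR)
cv2.imwrite('pics/s10.png',cv2.resize(im[80:200,200:350],(750,600)))"
```

```text
eef_pos: [474.8, -337.2, 87.7]
force: [0.5, 0.1, -1.5]
eef_pos: [474.8, -337.3, 87.3]
force: [-1.4, 2.0, 4.5]
```

View pics/s10.png

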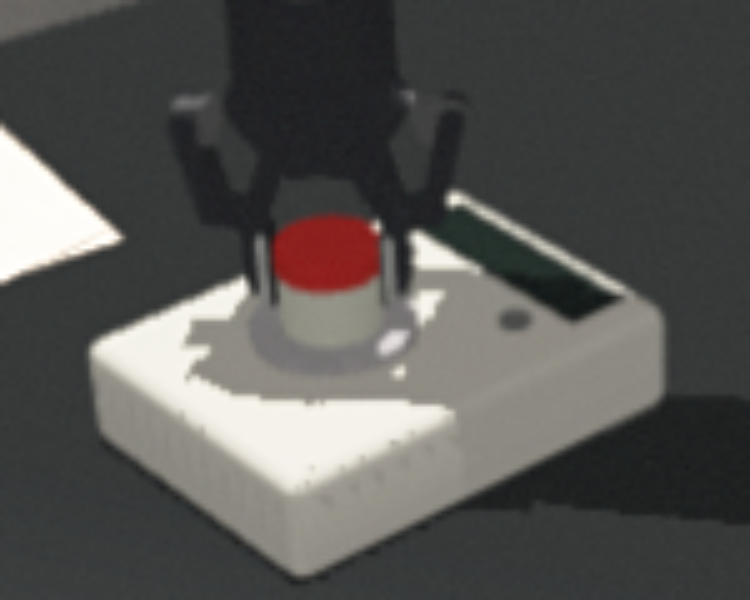

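The tub sits centred on the pan, contact at the predicted height. Release.

```bash
python3 -m jog '[[[0,0,0,0,0,0],[0,0,0,0,0,0],[0,0,0,0,0,0],[0,0,0,0,0,0],[0,0,0,0,0,0],[0,0,0,0,0,0]]]' 0|grep -E "eef_pos|grip|force"; python3 -m jog '[[[-0.015,0,0,0,0,0],[-0.03,0,0,0,0,0],[-0.03,0,0,0,0,0],[-0.03,0,0,0,0,0],[0,0,0,0,0,0],[0,0,0,0,0,0]]]'|grep -E "eef_pos|grip|force"; python3 -c "
from h import *
cap('wrist','w11.png')"
python3 go.py 607 325.5 190 607 325.5 58
```

```text
eef_pos: [474.8, -337.2, 86.8]
force: [0.3, -0.3, -0.1]
grip_width: 1.001
eef_pos: [474.6, -337.0, 191.6]
force: [0.0, 0.1, -0.6]
grip_width: 1.002
t 37.52 p [ 474.5 -336.9  191.2] grip 1.0 F [-1.  -0.4  0.6] yaw y -36.2 tilt [-0.001  0.001 -1.   ] j [-0.82  0.48  1.39 -0.    1.28 -0.19]
to [607.  325.5 190. ] tool shift mm [   1.7 -283.8 -613. ] len 676.0
to [607.  325.5  58. ] tool shift mm [132.    0.2   0. ] len 132.0
```

View pics/w11.png

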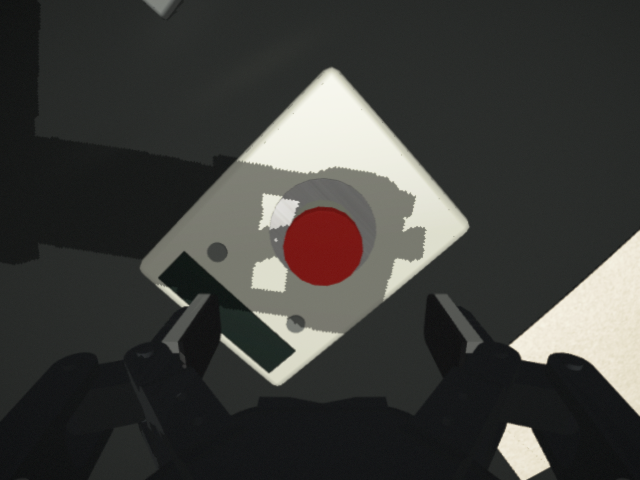

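```bash
python3 -c "
from h import *
c=cap('wrist');print(onz(c,(323,246),114),onz(c,(323,231.5),70))"
python3 -m jog '[[[0,-0.012,-0.026,0,0,0],[0,-0.02,-0.043,0,0,0],[0,-0.02,-0.043,0,0,0],[0,-0.02,-0.043,0,0,0],[0,-0.02,-0.043,0,0,0],[0,-0.02,-0.043,0,0,0],[0,-0.02,-0.043,0,0,0],[0,-0.02,-0.043,0,0,0],[0,-0.02,-0.043,0,0,0],[0,-0.02,-0.043,0,0,0],[0,-0.02,-0.043,0,0,0],[0,-0.02,-0.043,0,0,0]]]'|grep eef_pos; python3 go.py 607 325.5 190
```

```text
[ 477.86266577 -334.33665611  114.        ] [ 476.41033936 -336.48216465   70.        ]
eef_pos: [581.7, 204.1, 191.0]
t 39.08 p [581.7 204.1 191. ] grip 1.001 F [-0.1 -0.7 -0.6] yaw y -36.2 tilt [-0.001 -0.    -1.   ] j [ 0.15  0.55  1.27 -0.    1.32  0.78]
to [607.  325.5 190. ] tool shift mm [   0.9  -51.2 -112.9] len 124.0
```

```bash
python3 -m jog '[[[0,-0.019,-0.043,0,0,0],[0,-0.019,-0.043,0,0,0],[0,-0.014,-0.028,0,0,0],[0,0,0,0,0,0],[0,0,0,0,0,0],[0,0,0,0,0,0]]]'|grep eef_pos; python3 -c "
from h import *
cap('wrist','w12.png')"; python3 go.py 607 325.5 58
```

```text
eef_pos: [607.3, 324.3, 191.9]
t 39.88 p [607.3 324.3 191.9] grip 0.999 F [ 0.4  0.3 -0. ] yaw y -36.2 tilt [-0. -0. -1.] j [ 0.32  0.72  0.98 -0.    1.44  0.95]
to [607.  325.5  58. ] tool shift mm [133.9  -0.9  -0.8] len 134.0
```

View pics/w12.png

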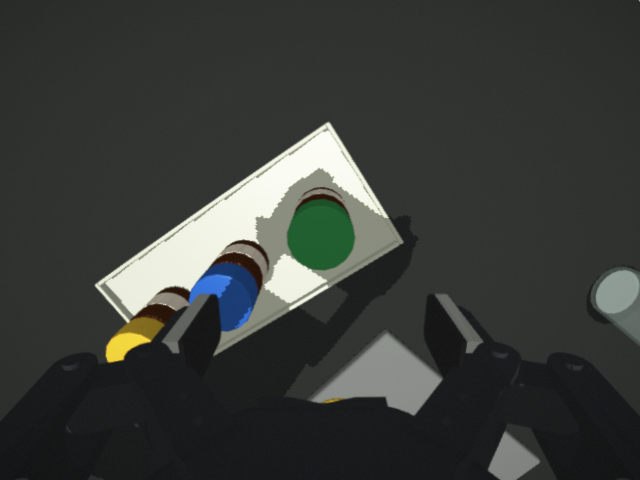

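Green cap (321,235), centred; blue clears the left finger by ~19 mm. Grasp.

```bash
python3 -m jog '[[[0.025,-0.001,-0.001,0,0,0],[0.04,0,0,0,0,0],[0.033,0,0,0,0,0],[0.02,0,0,0,0,0],[0.012,0,0,0,0,0],[0.004,0,0,0,0,0],[0,0,0,0,0,0],[0,0,0,0,0,0]]]'|grep -E "eef_pos|force"; python3 -m jog '[[[0,0,0,0,0,0],[0,0,0,0,0,0],[0,0,0,0,0,0],[0,0,0,0,0,0],[0,0,0,0,0,0],[0,0,0,0,0,0],[0,0,0,0,0,0],[0,0,0,0,0,0]]]' 255 40
python3 go.py 607 325.5 190 517.1 -67.6 190 517 -67.6 69
```

```text
eef_pos: [607.3, 326.9, 58.8]
force: [-1.2, 0.2, -0.6]
time_s: 41.88
eef_pos: [607.1, 326.8, 58.2]
ee_rot: [0.32, 0.631, 0.32, -0.63]
force: [-0.4, -0.1, 5.2]
grip_width: 0.549
t 41.88 p [607.1 326.8  58.2] grip 0.549 F [-0.4 -0.1  5.2] yaw y -36.2 tilt [ 0.001  0.    -1.   ] j [0.32 0.84 1.12 0.   1.18 0.96]
to [607.  325.5 190. ] tool shift mm [-131.8    0.7    1. ] len 132.0
to [517.1 -67.6 190. ] tool shift mm [-1.000e-01  1.593e+02  3.704e+02] len 403.0
to [517.  -67.6  69. ] tool shift mm [ 1.21e+02 -1.00e-01  1.00e-01] len 121.0
```

```bash
python3 -m jog '[[[-0.015,0,0,0,0,0],[-0.035,0,0,0,0,0],[-0.04,0,0,0,0,0],[-0.04,0,0,0,0,0],[0,0.012,0.027,0,0,0],[0,0.018,0.043,0,0,0],[0,0.018,0.043,0,0,0],[0,0.018,0.043,0,0,0],[0,0.018,0.043,0,0,0],[0,0.018,0.043,0,0,0],[0,0.018,0.043,0,0,0],[0,0.018,0.043,0,0,0]]]'|grep eef_pos;  python3 -m jog '[[[0,0.018,0.042,0,0,0],[0,0.003,0.001,0,0,0],[0,0,0,0,0,0],[0,0,0,0,0,0]]]'|grep eef_pos;python3 go.py 517 -67.6 190 517 -67.6 69
python3 -c "
from h import *
cap('wrist','w13.png')"
```

```text
eef_pos: [524.2, -20.9, 188.2]
eef_pos: [516.5, -65.6, 187.8]
t 43.88 p [516.5 -65.6 187.8] grip 0.552 F [-0.2 -0.2 -2.1] yaw y -36.1 tilt [-0.  0. -1.] j [-0.35  0.35  1.59  0.    1.21  0.28]
to [517.  -67.6 190. ] tool shift mm [-2.2  1.6  1.3] len 3.0
to [517.  -67.6  69. ] tool shift mm [121.   0.   0.] len 121.0
```

View pics/w13.png

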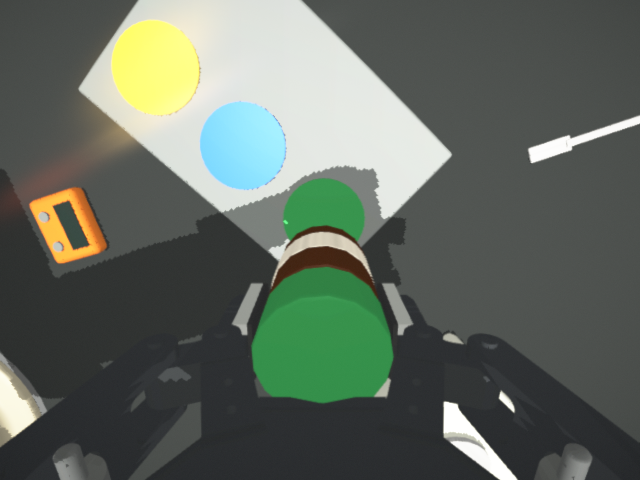

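```bash
python3 -c "
from h import *
c=cap('wrist');print(onz(c,(324,218),15).round(1))"
python3 -m jog '[[[0.02,0.001,0.001,0,0,0],[0.035,0,0,0,0,0],[0.03,0,0,0,0,0],[0.017,0,0,0,0,0],[0.01,0,0,0,0,0],[0.004,0,0,0,0,0],[0,0,0,0,0,0],[0,0,0,0,0,0]]]' | grep -E "eef_pos|force"; for i in 1 2; do python3 -m jog '[[[0.001,0,0,0,0,0],[0,0,0,0,0,0]]]'| grep -E "eef_pos|force"; done
```

```text
[518.4 -67.3  15. ]
eef_pos: [517.0, -68.1, 72.4]
force: [-0.3, -0.4, -1.6]
eef_pos: [516.7, -68.1, 70.9]
force: [0.2, -0.1, -2.3]
eef_pos: [516.6, -68.0, 69.7]
force: [-0.1, 1.0, -2.6]
```

```bash
for i in 1 2; do python3 -m jog '[[[0.001,0,0,0,0,0],[0,0,0,0,0,0]]]'| grep -E "eef_pos|force"; done;  python3 -c "
from h import *
c=cap('scene');im=cv2.cvtColor(c['image'],cv2.COLOR_RGB2BGR)
cv2.imwrite('pics/s14.png',cv2.resize(im[160:310,250:430],(720,600)))"
```

```text
eef_pos: [516.8, -68.1, 69.1]
force: [-0.7, 1.2, 2.4]
eef_pos: [516.8, -68.1, 69.1]
force: [-4.2, 1.5, 13.8]
```

View pics/s14.png

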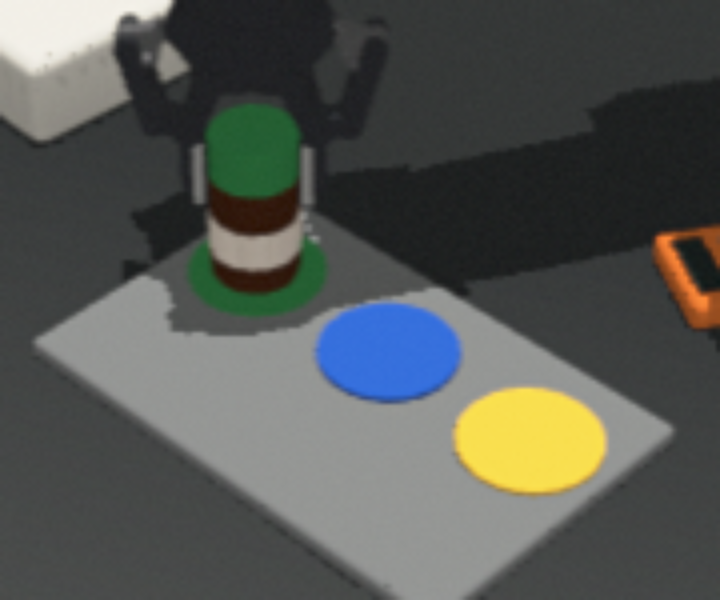

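Green stands well inside its mat (mat margins visible left, right and front). Ease off 1 mm and release.

```bash
python3 -m jog '[[[-0.001,0,0,0,0,0],[0,0,0,0,0,0]]]'|grep force; python3 -m jog '[[[0,0,0,0,0,0],[0,0,0,0,0,0],[0,0,0,0,0,0],[0,0,0,0,0,0],[0,0,0,0,0,0],[0,0,0,0,0,0]]]' 0|grep -E "eef_pos|grip"; python3 go.py 517 -68 190 517 329.5 190 517 329.5 58
```

```text
force: [-2.1, 0.2, 5.7]
eef_pos: [516.6, -68.0, 68.8]
grip_width: 1.001
t 47.02 p [516.6 -68.   68.8] grip 1.001 F [-0.5  0.2 -0.4] yaw y -36.2 tilt [ 0.  0. -1.] j [-0.36  0.51  1.71  0.    0.93  0.27]
to [517. -68. 190.] tool shift mm [-121.2    0.3   -0.3] len 121.0
to [517.  329.5 190. ] tool shift mm [   0.  -234.5 -321. ] len 398.0
to [517.  329.5  58. ] tool shift mm [132.  -0.   0.] len 132.0
```

```bash
python3 -m jog '[[[-0.015,0,0,0,0,0],[-0.035,0,0,0,0,0],[-0.035,0,0,0,0,0],[-0.036,0,0,0,0,0],[0,-0.018,-0.026,0,0,0],[0,-0.031,-0.042,0,0,0],[0,-0.031,-0.042,0,0,0],[0,-0.031,-0.042,0,0,0],[0,-0.031,-0.042,0,0,0],[0,-0.031,-0.042,0,0,0],[0,-0.031,-0.042,0,0,0],[0,-0.031,-0.043,0,0,0]]]'|grep eef_pos;  python3 -m jog '[[[0,0,0,0,0,0],[0,0,0,0,0,0],[0,0,0,0,0,0]]]'|grep eef_pos; python3 -c "
from h import *
cap('wrist','w15.png')"; python3 go.py 517 329.5 58
```

```text
eef_pos: [516.1, 331.5, 191.1]
eef_pos: [516.6, 328.7, 190.3]
t 48.95 p [516.6 328.8 190.3] grip 1.002 F [ 0.  -0.   0.2] yaw y -36.2 tilt [ 0.  0. -1.] j [ 0.38  0.54  1.29 -0.    1.31  1.01]
to [517.  329.5  58. ] tool shift mm [ 1.323e+02 -1.000e-01 -8.000e-01] len 132.0
```

View pics/w15.png

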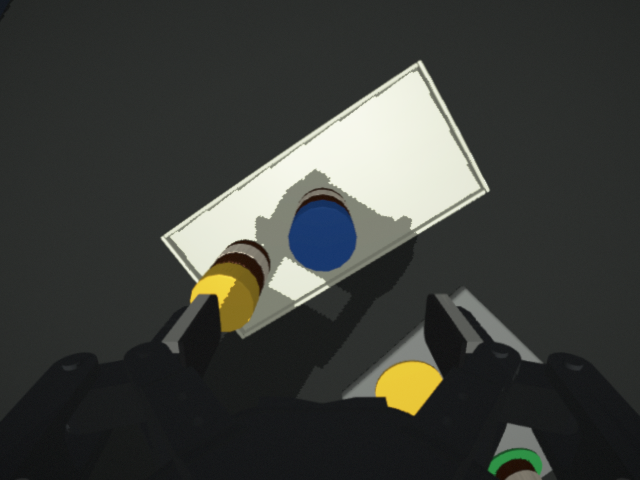

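Blue cap at (322,236), centred; yellow clears the finger as before.

```bash
python3 -m jog '[[[0.025,0,-0.001,0,0,0],[0.04,0,0,0,0,0],[0.033,0,0,0,0,0],[0.02,0,0,0,0,0],[0.01,0,0,0,0,0],[0.004,0,0,0,0,0],[0,0,0,0,0,0],[0,0,0,0,0,0]]]'|grep -E "eef_pos|force"; python3 -m jog '[[[0,0,0,0,0,0],[0,0,0,0,0,0],[0,0,0,0,0,0],[0,0,0,0,0,0],[0,0,0,0,0,0],[0,0,0,0,0,0],[0,0,0,0,0,0],[0,0,0,0,0,0]]]' 255 40
python3 go.py 517 329.5 190 498.5 24.8 190
```

```text
eef_pos: [517.2, 330.7, 58.6]
force: [0.5, -1.0, -0.2]
time_s: 50.95
eef_pos: [517.0, 330.7, 58.1]
ee_rot: [0.32, 0.631, 0.32, -0.63]
force: [-0.9, -1.0, 5.3]
grip_width: 0.556
t 50.95 p [517.  330.7  58.1] grip 0.556 F [-0.9 -1.   5.3] yaw y -36.2 tilt [ 0.001  0.    -1.   ] j [0.38 0.69 1.41 0.   1.04 1.01]
to [517.  329.5 190. ] tool shift mm [-131.9    0.7    0.9] len 132.0
to [498.5  24.8 190. ] tool shift mm [-1.000e-01  1.648e+02  2.569e+02] len 305.0
```

```bash
python3 -m jog '[[[-0.015,0,0,0,0,0],[-0.037,0,0,0,0,0],[-0.04,0,0,0,0,0],[-0.04,0,0,0,0,0],[0,0.015,0.024,0,0,0],[0,0.022,0.034,0,0,0],[0,0.022,0.034,0,0,0],[0,0.022,0.034,0,0,0],[0,0.022,0.034,0,0,0],[0,0.022,0.034,0,0,0],[0,0.021,0.033,0,0,0],[0,0.020,0.031,0,0,0]]]'|grep eef_pos;  python3 -m jog '[[[0,0,0,0,0,0],[0,0,0,0,0,0],[0,0,0,0,0,0]]]'|grep eef_pos; python3 -c "
from h import *
cap('wrist','w16.png')"; python3 go.py 498.5 24.8 72
```

```text
eef_pos: [498.3, 23.1, 190.2]
eef_pos: [498.6, 25.1, 189.9]
t 52.88 p [498.6  25.1 189.8] grip 0.554 F [-0.4 -1.  -1.5] yaw y -36.1 tilt [-0.  0. -1.] j [-0.18  0.3   1.65  0.    1.19  0.44]
to [498.5  24.8  72. ] tool shift mm [1.178e+02 1.000e-01 3.000e-01] len 118.0
```

View pics/w16.png

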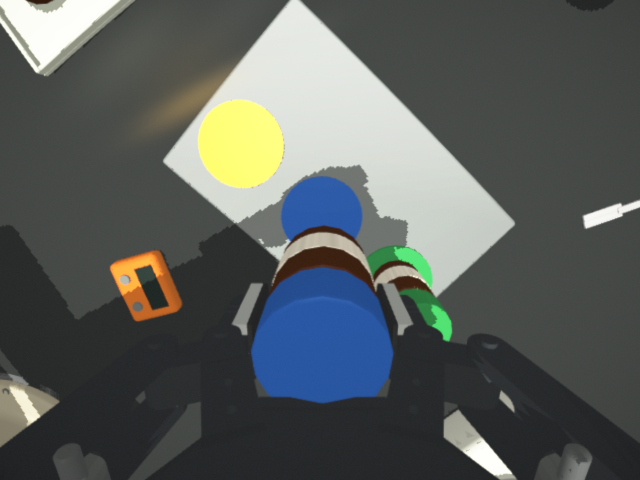

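Blue mat ahead at (322,216), same geometry as for green; lower.

```bash
python3 -m jog '[[[0.02,0,0,0,0,0],[0.035,0,0,0,0,0],[0.03,0,0,0,0,0],[0.018,0,0,0,0,0],[0.01,0,0,0,0,0],[0.004,0,0,0,0,0],[0,0,0,0,0,0],[0,0,0,0,0,0]]]' | grep -E "eef_pos|force"; for i in 1 2 3; do python3 -m jog '[[[0.001,0,0,0,0,0],[0,0,0,0,0,0]]]'| grep -E "eef_pos|force"; done
```

```text
eef_pos: [499.0, 24.3, 73.4]
force: [-0.6, 0.5, -1.7]
eef_pos: [498.7, 24.3, 71.9]
force: [-0.3, -0.5, -2.3]
eef_pos: [498.6, 24.3, 70.7]
force: [0.7, 0.4, -1.6]
eef_pos: [498.6, 24.4, 69.7]
force: [-0.3, -0.2, -2.4]
```

```bash
python3 -m jog '[[[0.001,0,0,0,0,0],[0,0,0,0,0,0]]]'| grep -E "eef_pos|force"; python3 -m jog '[[[0.0005,0,0,0,0,0],[0,0,0,0,0,0]]]'| grep -E "eef_pos|force";  python3 -c "
from h import *
c=cap('scene');im=cv2.cvtColor(c['image'],cv2.COLOR_RGB2BGR)
cv2.imwrite('pics/s17.png',cv2.resize(im[160:310,250:430],(720,600)))"
```

```text
eef_pos: [498.8, 24.3, 69.1]
force: [-1.7, -0.3, 4.0]
eef_pos: [498.9, 24.3, 69.1]
force: [-2.7, 0.5, 8.9]
```

View pics/s17.png

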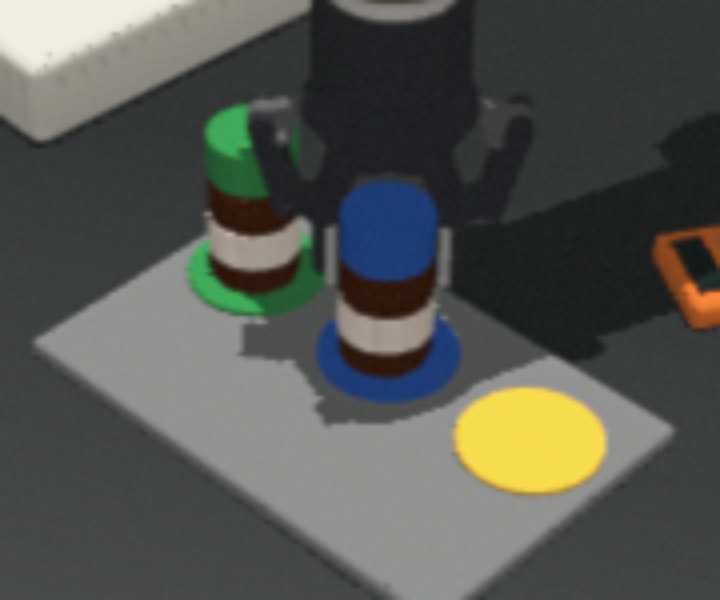

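Blue is centred on its mat. Release and fetch yellow.

```bash
python3 -m jog '[[[0,0,0,0,0,0],[0,0,0,0,0,0],[0,0,0,0,0,0],[0,0,0,0,0,0],[0,0,0,0,0,0],[0,0,0,0,0,0]]]' 0|grep -E "eef_pos|grip"; python3 go.py 498.7 24.4 190 429 334.5 190 429 334.5 58
```

```text
eef_pos: [498.7, 24.3, 68.3]
grip_width: 1.0
t 55.92 p [498.7  24.3  68.3] grip 1.0 F [-0.1  0.6  0.6] yaw y -36.2 tilt [-0.  0. -1.] j [-0.19  0.47  1.77  0.    0.9   0.44]
to [498.7  24.4 190. ] tool shift mm [-1.217e+02 -0.000e+00 -1.000e-01] len 122.0
to [429.  334.5 190. ] tool shift mm [   0.  -239.2 -209.3] len 318.0
to [429.  334.5  58. ] tool shift mm [132.   0.  -0.] len 132.0
```

```bash
python3 -m jog '[[[-0.015,0,0,0,0,0],[-0.035,0,0,0,0,0],[-0.035,0,0,0,0,0],[-0.036,0,0,0,0,0],[0,-0.02,-0.018,0,0,0],[0,-0.032,-0.028,0,0,0],[0,-0.032,-0.028,0,0,0],[0,-0.032,-0.028,0,0,0],[0,-0.032,-0.028,0,0,0],[0,-0.032,-0.028,0,0,0],[0,-0.031,-0.027,0,0,0],[0,-0.028,-0.024,0,0,0]]]'|grep eef_pos;  python3 -m jog '[[[0,0,0,0,0,0],[0,0,0,0,0,0],[0,0,0,0,0,0]]]'|grep eef_pos; python3 -c "
from h import *
cap('wrist','w18.png')"; python3 go.py 429 334.5 58
```

```text
eef_pos: [428.5, 335.5, 190.5]
eef_pos: [429.4, 333.3, 189.7]
t 57.85 p [429.4 333.3 189.6] grip 0.998 F [-0.7  0.1 -0.9] yaw y -36.2 tilt [ 0.  0. -1.] j [ 0.44  0.4   1.52 -0.    1.23  1.08]
to [429.  334.5  58. ] tool shift mm [131.6  -1.   -0.7] len 132.0
```

View pics/w18.png

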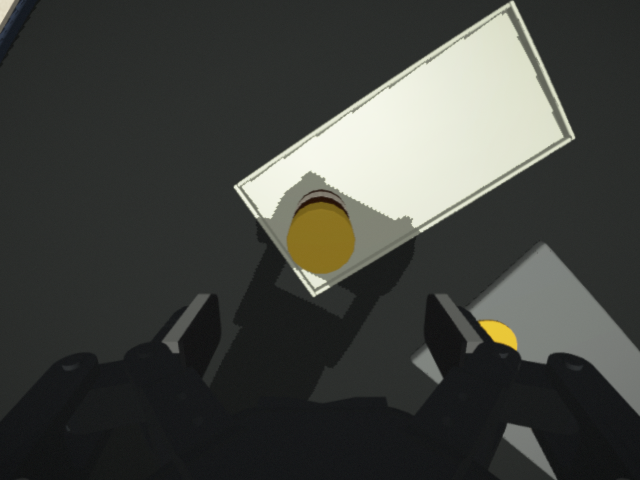

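Yellow cap (321,238), centred.

```bash
python3 -m jog '[[[0.025,-0.001,-0.001,0,0,0],[0.04,0,0,0,0,0],[0.033,0,0,0,0,0],[0.02,0,0,0,0,0],[0.009,0,0,0,0,0],[0.004,0,0,0,0,0],[0,0,0,0,0,0],[0,0,0,0,0,0]]]'|grep -E "eef_pos|force"; python3 -m jog '[[[0,0,0,0,0,0],[0,0,0,0,0,0],[0,0,0,0,0,0],[0,0,0,0,0,0],[0,0,0,0,0,0],[0,0,0,0,0,0],[0,0,0,0,0,0],[0,0,0,0,0,0]]]' 255 40
python3 go.py 429 334.5 190 480 118 190
```

```text
eef_pos: [429.1, 335.6, 59.0]
force: [0.3, 0.1, -0.7]
time_s: 59.85
eef_pos: [428.9, 335.6, 58.6]
ee_rot: [0.32, 0.631, 0.32, -0.63]
force: [-1.0, -0.2, 5.2]
grip_width: 0.551
t 59.85 p [428.9 335.6  58.6] grip 0.551 F [-1.  -0.2  5.2] yaw y -36.2 tilt [ 0.  0. -1.] j [0.45 0.56 1.64 0.   0.94 1.08]
to [429.  334.5 190. ] tool shift mm [-131.4    0.7    0.8] len 131.0
to [480. 118. 190.] tool shift mm [ -0.  168.9 144.7] len 222.0
```

```bash
python3 -m jog '[[[-0.015,0,0,0,0,0],[-0.037,0,0,0,0,0],[-0.04,0,0,0,0,0],[-0.039,0,0,0,0,0],[0,0.02,0.017,0,0,0],[0,0.03,0.026,0,0,0],[0,0.03,0.026,0,0,0],[0,0.03,0.026,0,0,0],[0,0.03,0.026,0,0,0],[0,0.03,0.025,0,0,0],[0,0,0,0,0,0],[0,0,0,0,0,0]]]'|grep eef_pos; python3 -c "
from h import *
cap('wrist','w19.png')"; python3 go.py 480 118 72
```

```text
eef_pos: [479.7, 117.6, 189.6]
t 61.4 p [479.7 118.  189.5] grip 0.552 F [-0.5  0.3 -1.6] yaw y -36.1 tilt [-0.  0. -1.] j [0.   0.29 1.66 0.   1.19 0.63]
to [480. 118.  72.] tool shift mm [117.5   0.3  -0.2] len 118.0
```

View pics/w19.png

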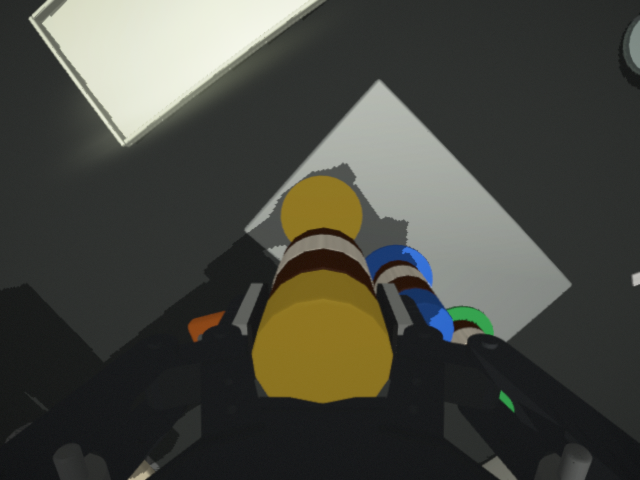

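Yellow mat at (322,216), same as the previous two; lower (contact expected near TCP 69.5).

```bash
python3 -m jog '[[[0.02,0,0,0,0,0],[0.035,0,0,0,0,0],[0.03,0,0,0,0,0],[0.018,0,0,0,0,0],[0.01,0,0,0,0,0],[0.004,0,0,0,0,0],[0,0,0,0,0,0],[0,0,0,0,0,0]]]' | grep -E "eef_pos|force"; for i in 1 2 3; do python3 -m jog '[[[0.001,0,0,0,0,0],[0,0,0,0,0,0]]]'| grep -E "eef_pos|force"; done
```

```text
eef_pos: [480.3, 117.4, 72.9]
force: [0.2, -0.8, -1.3]
eef_pos: [480.0, 117.3, 71.4]
force: [0.3, -0.0, -1.8]
eef_pos: [479.9, 117.3, 70.2]
force: [-0.7, -0.0, -2.3]
eef_pos: [480.0, 117.3, 69.6]
force: [-1.7, -0.9, 4.2]
```

```bash
python3 -c "
from h import *
c=cap('scene');im=cv2.cvtColor(c['image'],cv2.COLOR_RGB2BGR)
cv2.imwrite('pics/s20.png',cv2.resize(im[160:310,250:430],(720,600)))"
```

```text
(no output)
```

View pics/s20.png

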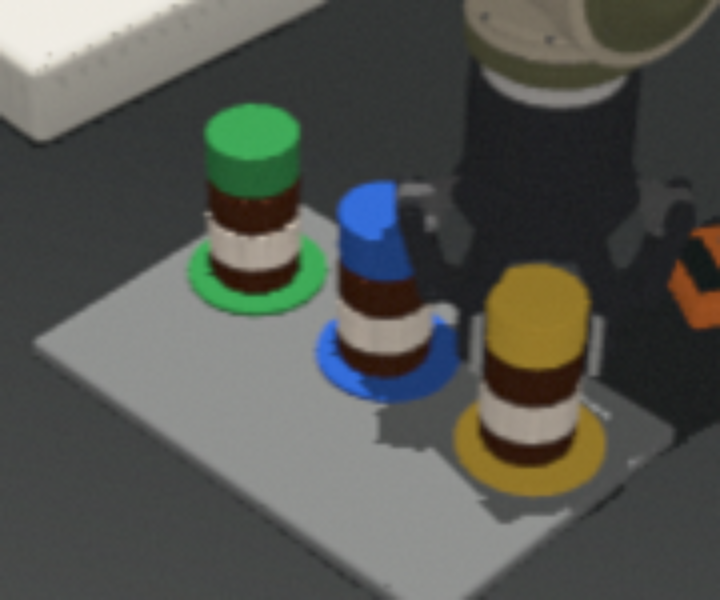

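```bash
python3 -m jog '[[[0,0,0,0,0,0],[0,0,0,0,0,0],[0,0,0,0,0,0],[0,0,0,0,0,0],[0,0,0,0,0,0],[0,0,0,0,0,0]]]' 0|grep -E "eef_pos|grip"; python3 -m jog '[[[-0.015,0,0,0,0,0],[-0.035,0,0,0,0,0],[-0.035,0,0,0,0,0],[-0.035,0,0,0,0,0],[-0.02,-0.02,-0.005,0,0,0],[0,-0.04,-0.01,0,0,0],[0,-0.04,-0.01,0,0,0],[0,-0.04,-0.01,0,0,0],[0,-0.04,-0.01,0,0,0],[0,-0.04,-0.01,0,0,0],[0,-0.04,-0.01,0,0,0],[0,0,0,0,0,0]]]'; python3 -m jog '[[[0,0,0,0,0,0],[0,0,0,0,0,0],[0,0,0,0,0,0],[0,0,0,0,0,0]]]'|grep force; python3 -c "
from h import *
cap('top','t21.png');cap('scene','s21.png')"
```

```text
eef_pos: [479.9, 117.3, 69.3]
grip_width: 1.004
time_s: 65.45
eef_pos: [306.9, 324.5, 210.3]
ee_rot: [0.321, 0.63, 0.321, -0.629]
force: [-0.1, -0.5, 0.5]
grip_width: 1.0
force: [0.9, 0.1, 0.6]
```

View pics/t21.png

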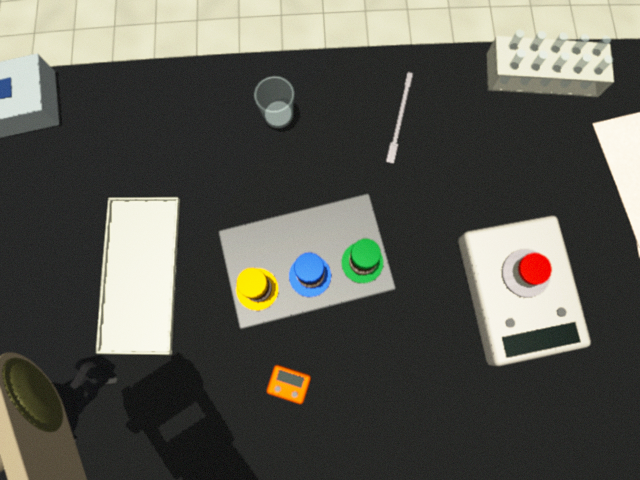

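View pics/s21.png

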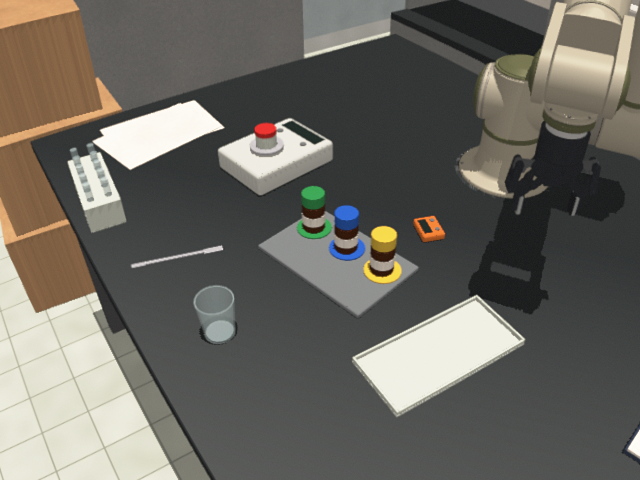

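Final views: jars upright on own-colour mats (top view caps (253,283), (310,267), (365,253)), tub on the pan (535,269), tray empty, timer, beaker and spatula where they began. A numeric check of offsets before handing in.

```bash
python3 -c "
from h import *
t=cap('top');im=cv2.cvtColor(t['image'],cv2.COLOR_RGB2BGR)
h=cv2.cvtColor(t['image'],cv2.COLOR_RGB2HSV)
m=cv2.inRange(h,(0,150,60),(8,255,255));m[:, :510]=0;m[:,560:]=0
k=max(cv2.findContours(m,0,1)[0],key=cv2.contourArea);c,r=cv2.minEnclosingCircle(k);print(c,r,'tub',onz(t,c,114).round(1),'pan',onz(t,(526.4,272.8),70).round(1))
for n,p,q in(('y',(252.7,283),(256.8,288.9)),('b',(310,267),(309.6,275.5)),('g',(365.3,253),(362,262.1))): print(n,(onz(t,p,105)-onz(t,q,15)).round(1))
cv2.imwrite('pics/t22.png',cv2.resize(im[190:335,215:400],(740,580),interpolation=cv2.INTER_CUBIC))"
```

```text
(534.5, 268.5) 16.568140029907227 tub [ 475.  -335.1  114. ] pan [ 474.2 -337.9   70. ]
y [-0.9 -5.  90. ]
b [ 1.2 -3.5 90. ]
g [ 0.2  0.4 90. ]
```

View pics/t22.png

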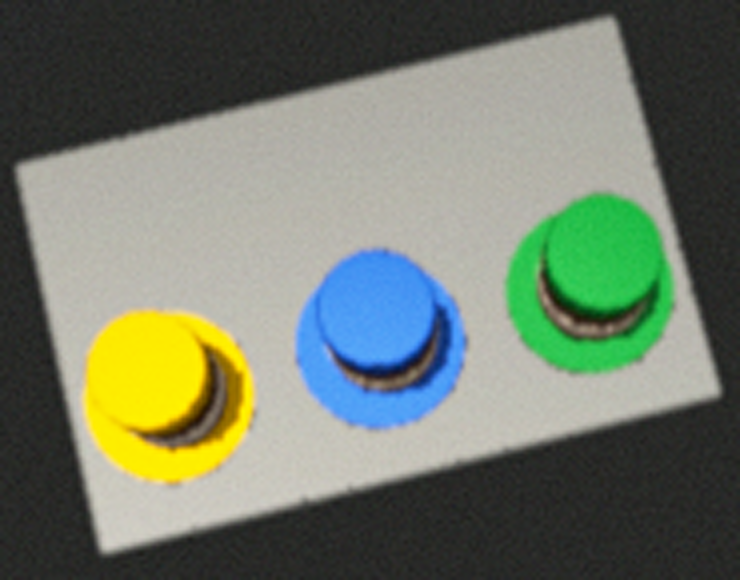

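All offsets are within 5 mm (13 mm allowed for the jars, 15 mm for the tub). Handing in.

```bash
python3 -c "
from rig import workorder
print(workorder.finish_job())"
```

```text
the job is handed in; nothing more can be done
None
```

I moved all three jars to the side tray, then stood the tub on the balance pan. After that I put the jars back, each on the mat of its own cap's colour. I handed the job in at about 66 s of the 144 s allowed; the hand-in reports no verdict.

**Last checks:**
- **Jars:** all three stand upright, within about 5 mm of their mat centres (13 mm allowed).
- **Tub:** it sits about 3 mm from the pan centre (15 mm allowed).
- **Rest of the bench:** the timer, beaker and spatula look unmoved, the tray is empty, and the gripper is open and clear of everything.
- **Forces:** every wrist reading taken was about 15 N or less (limit 120 N).

**What disagreed:**
- **Cameras:** the top and scene cameras differed by about 3–6 mm from each other, and each was a few mm off the arm's positions. I used a mean of the two for the mats.
- **Board height:** my first picture-based estimate of about 8 mm was wrong. Contact showed about 12 mm, so the first jar met the tray floor about 4 mm lower than I expected. I lowered it in 1 mm steps, so it did no harm.

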